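# Put the two-tier decorating stand together

## Task

Put the decorating stand together: set the large-holed tray on its four posts first and then the small-holed tray, each kept level so that what lies on it rides along, and held until all four corners rest fully down on their shoulders. Then stand the turned wooden stamp upright on the empty half of the top tray, let everything go, and leave the glaze bottle, the rubber kidney and the wooden rib where they are.

Things in the scene. Friction and masses are not known exactly. Their poses are not given: they have to be found in the camera images.
- stand: Fixed wooden stand: board 184 x 144 mm, 14 mm high, and four stepped posts at x = +-68, y = +-48 mm. Origin: centre of its underside; x along the long side (within 0.25 rad of world x), z up. Posts: 24 mm thick up to a shoulder at z = 40 mm, 15 mm (top edge chamfered) up to a shoulder at z = 110 mm, then a 7 mm steel pin, tip tapered, to z = 130 mm. Same after half a turn.
- stand_lower_seat (a point): Centre between the posts at the lower shoulders (40 mm up), where the centre of the lower tray's underside comes to rest.
- stand_upper_seat (a point): Centre between the posts at the upper shoulders (110 mm up), where the centre of the upper tray's underside comes to rest.
- lower_tray: The larger tray, 172 x 130 mm, wood, about 0.25 kg, loose: plate 8 mm thick, four 18 mm holes at x = +-68, y = +-48 mm, rim to 15 mm high, a bridge handle across the middle. Origin: centre of its underside; x along the long side, at the start within 0.25 rad of world x; z up. The scallop lies on its -x half. May go on the stand either way round.
- lower_tray_handle (a point): Middle of the lower tray's handle bar, 42 mm above the tray's underside: flat-sided bar 12 mm wide (tray x), 66 mm long (tray y), 12 mm high, on two 10 mm uprights 50 mm apart.
- upper_tray: The smaller tray, 156 x 116 mm, like the lower one in all else (plate, rim, handle, hole centres, mass, axes) but with 10 mm holes: it stops on the upper shoulders, and would block the lower tray if set on first. Origin: centre of its underside. The small ring cutter lies on its +x half, the -x half is empty. May go on the stand either way round.
- upper_tray_handle (a point): Middle of the upper tray's handle bar, the same as the lower tray's, 42 mm above the tray's underside.
- upper_tray_free (a point): Middle of the empty half of the upper tray's floor (tray x = -41, y = 0 mm, 8 mm above its underside): the stamp's place.
- scallop: Glazed ceramic scallop shell, 40 x 76 x 17 mm, loose on the lower tray's -x half; must stay there. Origin: centre of its underside.
- ring_cutter: Small metal ring cutter, 47 mm across, 18 mm high, loose on the upper tray's +x half; must stay there. Origin: centre of its underside.
- wood_stamp: Turned wooden stamp standing upright on the worktop right of the stand, 33 mm across at the foot (0 to 22 mm), waist 18 mm thick (22 to 34 mm), round head 28 mm across (34 to 62 mm), about 50 g. Origin: centre of its underside; z up.
- glaze_bottle: Bystander: standing glaze bottle with a green cap, 43 mm across, 98 mm high. Origin: centre of its underside.
- rubber_kidney: Bystander: flat red rubber kidney, 52 x 100 x 8 mm. Origin: centre of its underside.
- wood_rib: Bystander: flat wooden throwing rib, 58 x 109 x 8 mm. Origin: centre of its underside.
Mind the look-alikes: they are no part of the job. There is more than one size of the wood_stamp; the one meant has the size given above.

How it is judged:
By the outcome, as a careful person would: the job done as asked, in the order asked, and still so for the second after the job is handed in, with the robot touching nothing.
It also fails if it takes over 72 s, if anything falls off the work surface, if the arm or the gripper's body presses on something with over 40 N, if the wrist force passes 120 N, or if a joint passes its speed limit or range.

## Robot

A 7-joint arm with a two-finger parallel gripper is mounted at the origin on a cart in front of the work surface, level with it; the furniture and walls round the work are solid. World frame = base frame: x ahead of the robot, y to its left, z up, the work surface at z = 0. Lengths are in m, angles in rad, forces in N, time in s.
With the tool pointing down it reaches from about 0.4 to 0.75 m from the base axis. Payload 19.5 kg.
Tool frame: the origin (TCP) lies midway between the tips of the shut fingers; the grasp point (between the pads) lies 19 mm behind it; z points along the fingers, y is the direction in which the jaws open and shut (so a half turn about z gives the same grasp; the last joint's range is limited). The gripper opens to 85 mm and grips with 20 to 120 N. Pads are 22 mm wide; open, the fingers measure 114 mm over their backs; the gripper's body (76 mm by 85 mm) begins 54 mm behind the grasp point. The pads swing forward as they close: fully open they stand 13 mm farther back than shut.
Start: joints at [-1.324, 0.707, -0.028, 1.485, 0.022, 0.951, -0.075], TCP at [0.164, 0.551, 0.197] pointing down, gripper open.
Joint ranges: [-2.71, 2.71], [-0.32, 2.16], [-1.57, 1.52], [0, 2.45], [-1.46, 4.6], [0, 2.02], [-2.83, 2.83]. Speed limits (rad/s): [1.89, 1.89, 2.57, 2.57, 3.01, 3.01, 3.01].

## Interface

Orientations are given as [roll, pitch, yaw] about the fixed x, y, z axes, in that order (R = Rz(yaw) Ry(pitch) Rx(roll)).
In Python, from rig import * gives the robot as it stands. The module is installed in compiled form; this text tells all that it offers. Calls block until the motion is done:
- move_pose(position, orientation): joint-space move of the TCP to a pose.
- line_to(position, rot=None, feed=0.15, guard=None): straight line of the TCP; rot=None keeps the orientation; feed is the mean speed in m/s. With guard (N) it stops when the force on the tool has changed by that much, and returns True; else False.
- move_joints(angles): joint-space move.
- ungrasp() and close(): open the fingers fully, or close them until they stop; the grip force is fixed at half the most.
- hold(seconds).
- inverse_kinematics(position, orientation): joint angles nearest the present ones, or None.
- get_obs(): the state.
- read_camera(name): name is "scene" or "side" or "wrist"; returns a dict with "pixels" (384x512x3 uint8, red, green, blue), "K" (3x3 intrinsics, pixels), "xyz" and "rotation" of the camera in the world. Camera axes: x right, y down, z forward; pixel columns grow to the right and rows downward; lengths in m; the calibration is good to about 2 mm. A picture is of the moment at which its call begins. There is no depth.
A pose or a line that the arm cannot do raises Unreachable and nothing moves.
- sign_off(): hands the job in, once; it reports no verdict.
The state is a dict: "time": time; "joint_positions": joint angles; "joint_vel": joint speeds; "joint_torque": joint torques, N m; "tcp_pos": TCP position; "tcp_rot": TCP orientation; "contact_force": force on the tool from outside, world axes, zero at the start; "torque": the same for the moment, N m; "grip_width": opening from 0.0 (shut) to 1.0 (fully open).
Only numpy, scipy, OpenCV 4.12 (cv2) and the standard library are available. Lean on these libraries where they do the work, as an engineer would, in place of code of your own. Each camera call takes 0.05 s, during which the arm holds its last target.

## Working session

There is one attempt and no reset: what is moved stays moved. The work goes in short steps, each a Python script; the robot and the scene stay as the last script left them, time stands still between calls to the robot, and variables do not carry over. Pictures are saved under pics/ and viewed, and the job is handed in when it is done.

```bash
mkdir -p pics; cat > h.py <<'E'
from rig import *
import numpy as np, cv2, pickle
def snap(n,tag):
    c=read_camera(n); pickle.dump(c,open(f'pics/{tag}.pkl','wb')); cv2.imwrite(f'pics/{tag}.png',c['pixels'][:,:,::-1]); return c
def load(tag): return pickle.load(open(f'pics/{tag}.pkl','rb'))
def ray(c,u,v):
    K=np.array(c['K']);d=np.linalg.solve(K,np.array([u,v,1.0]));R=np.array(c['rotation'])
    return np.array(c['xyz']),R@d
def onz(c,u,v,z):
    o,d=ray(c,u,v);return o+d*(z-o[2])/d[2]
def proj(c,p):
    q=np.array(c['K'])@(np.array(c['rotation']).T@(np.array(p)-np.array(c['xyz'])));return q[:2]/q[2]
def big(tag,x0,y0,x1,y1,s,out):
    im=cv2.imread(f'pics/{tag}.png')[y0:y1,x0:x1];cv2.imwrite(f'pics/{out}.png',cv2.resize(im,None,fx=s,fy=s,interpolation=cv2.INTER_CUBIC))
E
python3 - <<'E'
from h import *
for n in('scene','side','wrist'):
    c=snap(n,n+'0');print(n,np.round(c['xyz'],3),np.round(c['rotation'],3).tolist(),np.round(c['K'],1).tolist())
o=get_obs();print(o['time'],o['tcp_pos'],o['tcp_rot'],o['contact_force'])
E
```

```text
scene [0.027 1.067 0.656] [-2.017, 0.017, -2.675] [[433.4, 0.0, 247.3], [0.0, 433.4, 192.3], [0.0, 0.0, 1.0]]
side [ 0.277 -0.876  0.947] [-2.317, -0.003, -0.282] [[448.6, 0.0, 256.9], [0.0, 448.6, 189.2], [0.0, 0.0, 1.0]]
wrist [0.088 0.574 0.373] [2.823, 0.001, 1.283] [[326.7, 0.0, 251.8], [0.0, 326.7, 184.7], [0.0, 0.0, 1.0]]
0.15 [0.16371124 0.55096292 0.19695215] [-3.14076686e+00  3.34420492e-05  2.85274594e+00] [ 0.11416051 -0.4849174   0.06494755]
```

```bash
sed -i "s/^def snap/from scipy.spatial.transform import Rotation as Ro\ndef RM(c): return Ro.from_euler('xyz',c['rotation']).as_matrix()\ndef snap/; s/R=np.array(c\['rotation'\])/R=RM(c)/; s/np.array(c\['rotation'\]).T/RM(c).T/" h.py; python3 -c "
from h import *
for n in('scene0','side0','wrist0'): big(n,0,0,512,384,1.5,n+'b')
for t in('scene0','side0','wrist0'):
  c=load(t); print(t, proj(c,[0.5,0,0]),proj(c,[0.164,0.551,0.197]))
"
```

```text
scene0 [269.71286274 220.84819703] [323.6927074  313.63446263]
side0 [245.85073399 217.58020012] [104.26663951  81.3180436 ]
wrist0 [-15.06607875 439.44380825] [251.60100956 219.21008435]
```

View pics/scene0b.png

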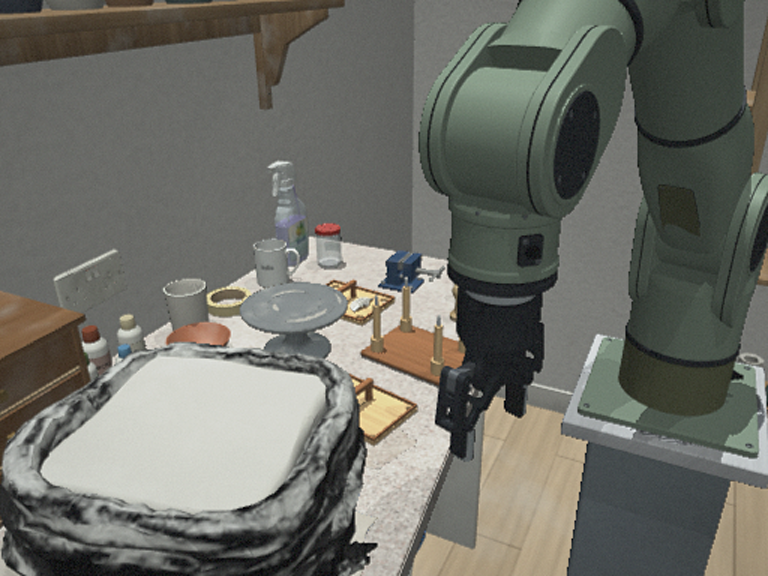

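View pics/side0b.png

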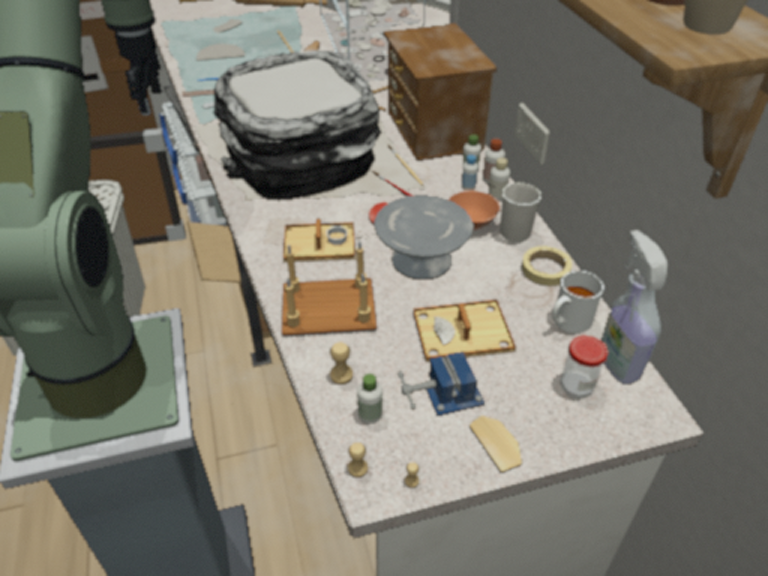

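View pics/wrist0b.png

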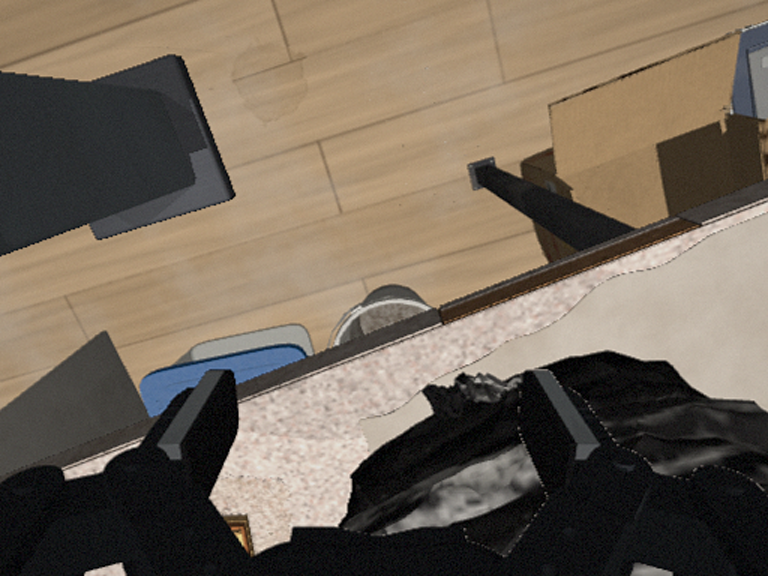

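```bash
python3 -c "
from h import *
big('side0',170,130,360,250,4.2,'c1'); big('side0',200,210,370,340,4.2,'c2')
"
```

```text
(no output)
```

View pics/c1.png

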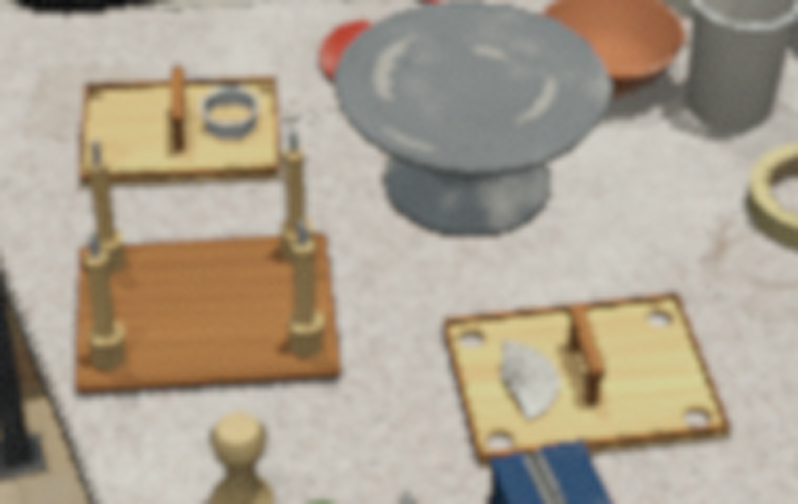

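View pics/c2.png

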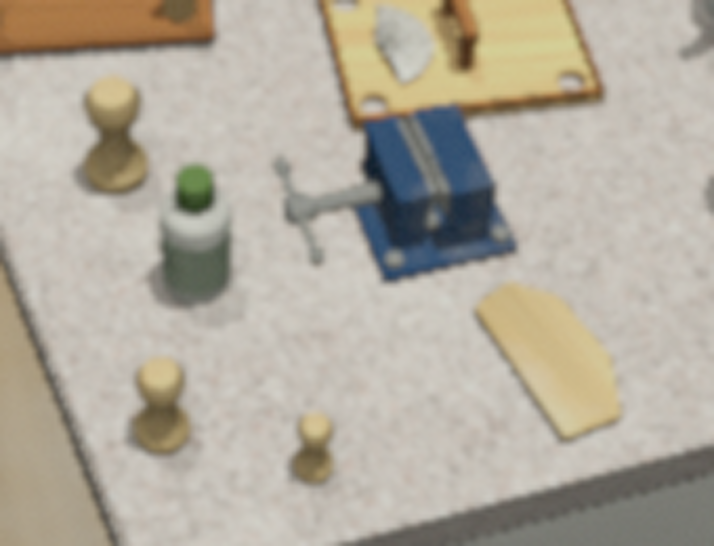

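```bash
python3 -c "
from h import *
c=load('side0')
A=lambda u,v:(170+u/4.2-.4,130+v/4.2-.4)
B=lambda u,v:(200+u/4.2-.4,210+v/4.2-.4)
def s(n,pts,z,f):
  P=np.array([onz(c,*f(*p),z) for p in pts]);print(n,np.round(P,3).tolist());
  if len(P)==4: print('  ctr',P.mean(0).round(4),'sides',[round(float(np.linalg.norm(P[i]-P[(i+1)%4])),3) for i in range(4)],'yaw',np.degrees([np.arctan2(*(P[1]-P[0])[1::-1]),np.arctan2(*(P[2]-P[3])[1::-1])]))
s('stand',[(78,388),(340,376),(326,235),(84,244)],.014,A)
s('pins',[(95,240),(302,226),(293,132),(97,145)],.130,A)
s('upper rim',[(84,176),(276,168),(275,80),(86,84)],.015,A)
s('lower holes',[(499,439),(698,417),(659,319),(471,339)],.008,A)
s('lower rim',[(484,455),(727,430),(678,297),(446,320)],.015,A)
# stamps foot left/right at z~.011, 
for n,l,r,bot,top in [('a',(84,168),(147,168),(115,190),(112,78)),('b',(134,430),(188,430),(161,452),(160,358)),('s',(292,468),(332,468),(312,483),(316,411))]:
  L=onz(c,*B(*l),.011);R=onz(c,*B(*r),.011);print(n,(L+R)/2,np.linalg.norm(R-L))
  b=(L+R)/2
  for h in(.04,.05,.062,.075): print('   top proj',h,proj(c,[b[0],b[1],h]),'seen',B(*top))
s('bottle',[(195,170)],.098,B)
s('handle up',[(178,70),(176,145)],.045,A); s('handle low',[(580,308),(594,375)],.048,A)
s('stemwheel',[(470,230)],0,A); s('wheel top',[(338,90),(610,80),(475,5),(475,165)],.1,A);s('vice',[(398,130),(365,200),(280,165),(465,110)],.06,B)
"
```

```text
stand [[0.335, 0.016, 0.014], [0.508, -0.023, 0.014], [0.536, 0.118, 0.014], [0.363, 0.157, 0.014]]
  ctr [0.4357 0.067  0.014 ] sides [0.177, 0.143, 0.177, 0.144] yaw [-12.38828762 -12.79818771]
pins [[0.36, 0.031, 0.13], [0.491, 0.007, 0.13], [0.51, 0.102, 0.13], [0.378, 0.125, 0.13]]
  ctr [0.435  0.0661 0.13  ] sides [0.133, 0.097, 0.134, 0.096] yaw [-10.17832426  -9.93962563]
upper rim [[0.377, 0.232, 0.015], [0.519, 0.201, 0.015], [0.545, 0.308, 0.015], [0.398, 0.344, 0.015]]
  ctr [0.4598 0.2712 0.015 ] sides [0.146, 0.11, 0.152, 0.115] yaw [-12.25516785 -13.94775812]
lower holes [[0.595, -0.101, 0.008], [0.73, -0.12, 0.008], [0.741, -0.026, 0.008], [0.607, -0.008, 0.008]]
  ctr [ 0.6686 -0.0637  0.008 ] sides [0.136, 0.094, 0.135, 0.094] yaw [-7.70901189 -7.55755535]
lower rim [[0.579, -0.118, 0.015], [0.741, -0.141, 0.015], [0.759, -0.015, 0.015], [0.594, 0.008, 0.015]]
  ctr [ 0.6683 -0.0665  0.015 ] sides [0.163, 0.127, 0.167, 0.127] yaw [-8.33186402 -8.02511883]
a [ 0.418108   -0.11075507  0.011     ] 0.040253824533130256
   top proj 0.04 [226.63852551 242.53644553] seen 
[... 1031 characters left out ...]
(274.83809523809526, 307.45714285714286)
   top proj 0.075 [274.70717884 305.72303101] seen (274.83809523809526, 307.45714285714286)
bottle [[0.449, -0.196, 0.098]]
handle up [[0.467, 0.303, 0.045], [0.446, 0.213, 0.045]]
handle low [[0.674, -0.037, 0.048], [0.66, -0.099, 0.048]]
stemwheel [[0.646, 0.108, -0.0]]
wheel top [[0.562, 0.176, 0.1], [0.758, 0.132, 0.1], [0.692, 0.249, 0.1], [0.631, 0.068, 0.1]]
  ctr [0.661  0.1562 0.1   ] sides [0.2, 0.134, 0.192, 0.128] yaw [-12.51617609  71.425817  ]
vice [[0.585, -0.17, 0.06], [0.548, -0.216, 0.06], [0.507, -0.176, 0.06], [0.631, -0.166, 0.06]]
  ctr [ 0.5679 -0.1817  0.06  ] sides [0.059, 0.057, 0.124, 0.046] yaw [-128.96585002 -175.18996144]
```

```bash
python3 - <<'E'
from h import *
for nm,p,y in [('stand',[.435,.066,.27],-11),('low',[.668,-.065,.03],-8),('up',[.458,.268,.03],-13),('stamp',[.399,-.303,.03],0),('stampj',[.399,-.303,.03],90)]:
  for k in (90,-90):
    r=[np.pi,0,np.radians(y+k)]
    try: q=inverse_kinematics(p,r)
    except Exception as e: q=e
    print(nm,k,None if q is None else np.round(q,2))
E
```

```text
stand 90 [-0.45  0.43  0.36  1.82 -0.19  0.92 -0.2 ]
stand -90 [ 0.14  0.45 -0.57  1.8   0.29  0.97  2.39]
low 90 [-0.01  1.07  0.15  1.24 -0.17  0.84  0.04]
low -90 [ 0.35  1.15 -0.77  1.23  0.81  1.07  2.5 ]
up 90 [-0.67  0.91  0.14  1.81 -0.27  0.44 -0.56]
up -90 [-0.36  0.93 -0.44  1.8   0.69  0.57  1.68]
stamp 90 [ 0.59  0.88 -0.    1.91  0.01  0.35  0.58]
stamp -90 [ 0.99  0.99 -0.78  1.9   1.06  0.74  2.71]
stampj 90 [ 0.81  0.9  -0.42  1.91  0.74  0.49  1.43]
stampj -90 [ 0.46  0.9   0.23  1.92 -0.49  0.38 -0.5 ]
```

```bash
python3 - <<'E'
from h import *
line_to([.164,.551,.28],feed=.25)
print(get_obs()['time'])
move_pose([.438,.066,.28],[np.pi,0,np.radians(79)])
snap('wrist','w1'); o=get_obs();print(o['time'],o['tcp_pos'],o['tcp_rot'])
move_pose([.655,-.065,.20],[np.pi,0,np.radians(82)])
snap('wrist','w2'); o=get_obs();print(o['time'],o['tcp_pos'],o['tcp_rot'])
for t in('w1','w2'): big(t,0,0,512,384,1.5,t+'b')
E
```

```text
0.6333
2.6917 [0.43803297 0.066782   0.27989567] [-3.14143454e+00 -7.91084768e-05  1.38062604e+00]
3.775 [ 0.65488706 -0.06364273  0.20092765] [ 3.14067555e+00 -6.37399069e-04  1.43244228e+00]
```

View pics/w1b.png

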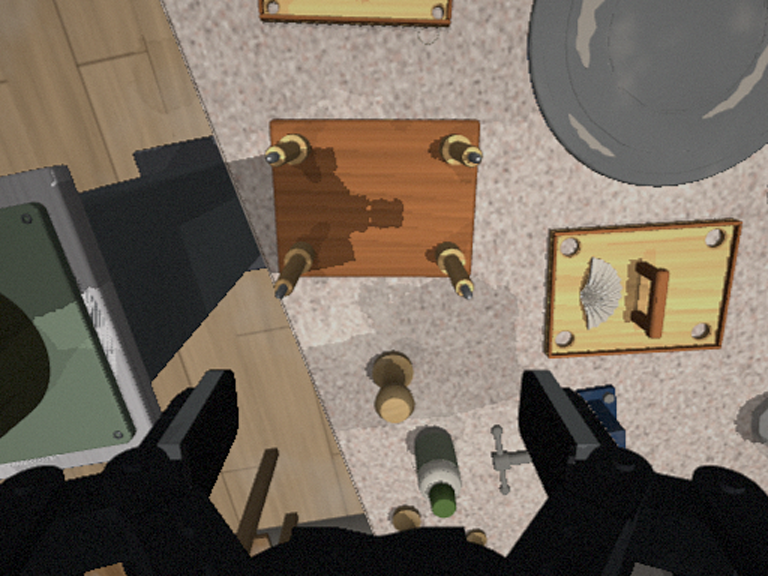

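View pics/w2b.png

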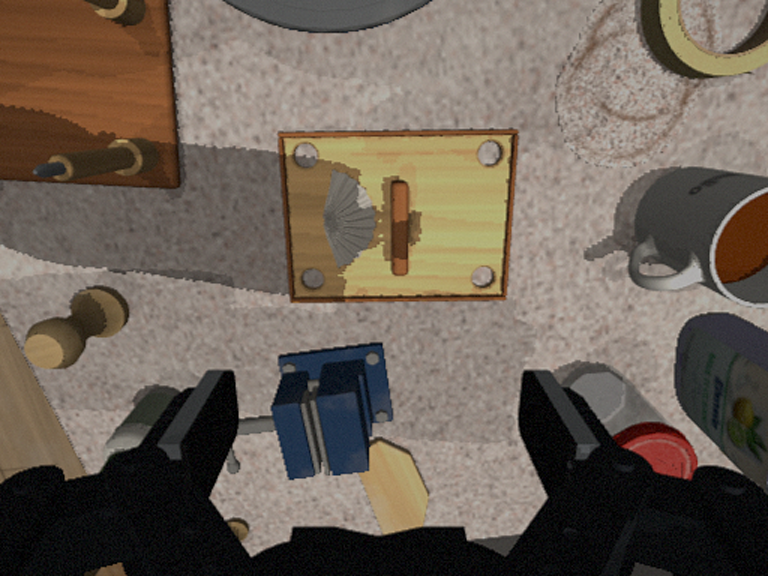

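```bash
python3 - <<'E'
from h import *
big('w1',170,70,330,205,5,'w1c'); big('w2',180,80,350,205,4.7,'w2c')
E
```

```text
(no output)
```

View pics/w1c.png

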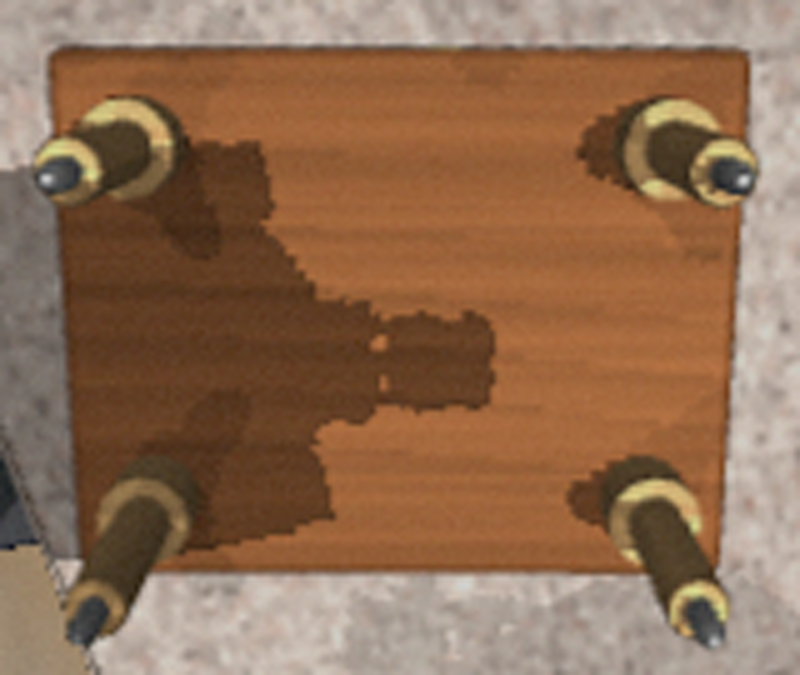

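View pics/w2c.png

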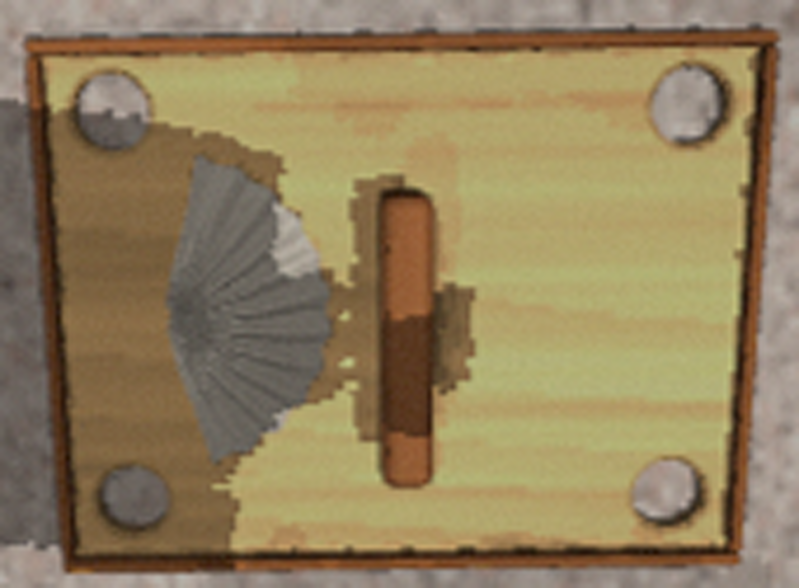

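```bash
cat >> h.py <<'E'
def quad(c,n,pts,z,off,s,prt=True):
    P=np.array([onz(c,off[0]+(u+.5)/s-.5,off[1]+(v+.5)/s-.5,z) for u,v in pts])  # order TL TR BR BL (wrist view): x dir TL->TR
    x=(P[1]+P[2]-P[0]-P[3])/2
    print(n,'ctr',P.mean(0).round(4),'sides',[round(float(np.linalg.norm(P[i]-P[(i+1)%4])),4) for i in range(4)],'yaw',round(float(np.degrees(np.arctan2(x[1],x[0]))),2))
    return P
E
python3 - <<'E'
from h import *
c=load('w1');a=((170,70),5)
quad(c,'board',[(48,48),(750,47),(718,572),(82,570)],.014,*a)
quad(c,'sh110',[(70,170),(723,175),(699,608),(95,603)],.110,*a)
quad(c,'tip',[(45,179),(746,180),(714,640),(78,638)],.130,*a)
c=load('w2');a=((180,80),4.7)
quad(c,'holes',[(112,109),(688,103),(665,490),(135,496)],.008,*a)
quad(c,'rim',[(28,38),(776,32),(738,560),(68,570)],.015,*a)
quad(c,'bar',[(380,190),(433,190),(432,487),(381,487)],.048,*a)
quad(c,'scallop(x range at .012,.02)',[(168,155),(330,155),(330,462),(168,462)],.016,*a)
E
```

```text
board ctr [0.4375 0.0742 0.014 ] sides [0.1809, 0.1423, 0.1811, 0.1414] yaw -10.9
sh110 ctr [0.4375 0.0737 0.11  ] sides [0.1348, 0.0948, 0.1356, 0.0946] yaw -11.31
tip ctr [0.4374 0.0736 0.13  ] sides [0.1365, 0.0956, 0.1355, 0.0953] yaw -10.98
holes ctr [ 0.6718 -0.0593  0.008 ] sides [0.1346, 0.0951, 0.1341, 0.0953] yaw -7.28
rim ctr [ 0.672  -0.0597  0.015 ] sides [0.1691, 0.1274, 0.1689, 0.1287] yaw -7.24
bar ctr [ 0.6717 -0.0593  0.048 ] sides [0.0112, 0.0661, 0.0115, 0.0661] yaw -7.92
scallop(x range at .012,.02) ctr [ 0.6359 -0.0542  0.016 ] sides [0.0374, 0.0741, 0.0398, 0.0741] yaw -7.91
```

```bash
python3 - <<'E'
from h import *
r=[np.pi,0,np.radians(82.6)]
line_to([.671,-.061,.10],r,feed=.2)
g=line_to([.671,-.061,.030],feed=.1,guard=8)
print(g,get_obs()['tcp_pos'],get_obs()['contact_force'])
snap('wrist','w3'); snap('side','s3')
big('w3',0,0,512,384,1.5,'w3b');big('s3',250,160,360,250,7,'s3b')
print(get_obs()['time'])
E
```

```text
False [ 0.67137863 -0.06112911  0.030682  ] [ 0.04810118  0.66747056 -0.3510312 ]
5.3833
```

View pics/w3b.png

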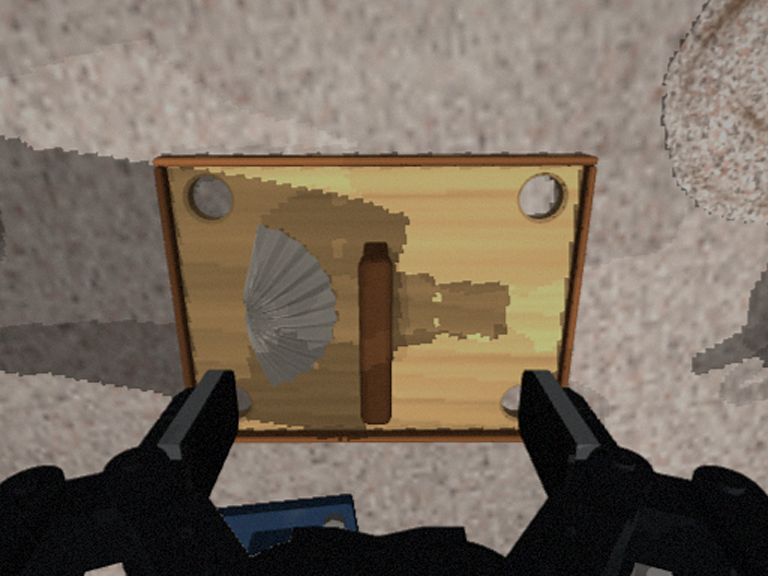

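View pics/s3b.png

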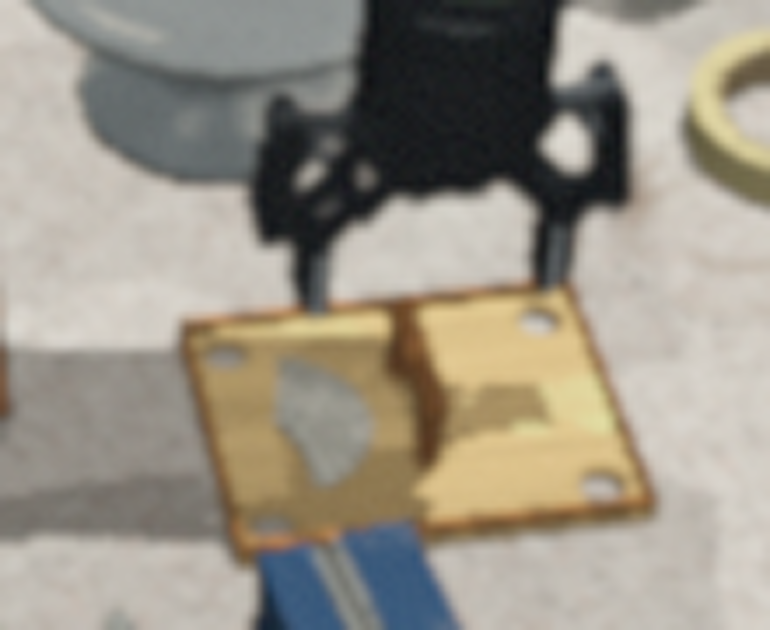

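```bash
python3 - <<'E'
from h import *
w=load('w3');s=load('s3')
x=np.array([np.cos(np.radians(-7.4)),np.sin(np.radians(-7.4)),0])
for k in(-.042,.042):
  p=np.array([.6714,-.0611,.0437])+k*x
  print(k,'wrist*1.5',proj(w,p)*1.5,'side crop',(proj(s,p)-[250,160])*7)
print('side: bar centre proj',(proj(s,[.6718,-.0593,.048])-[250,160])*7)
E
```

```text
-0.042 wrist*1.5 [260.17138537 345.6634603 ] side crop [316.68418822 360.04627974]
0.042 wrist*1.5 [488.4757933  345.68488822] side crop [519.29593978 337.94430433]
side: bar centre proj [418.57239854 338.21472496]
```

```bash
python3 - <<'E'
from h import *
w=load('w3');s=load('s3')
big('w3',120,220,400,384,2.8,'w3c')
def tri(a,b):
  o1,d1=ray(w,*a);o2,d2=ray(s,*b);d1/=np.linalg.norm(d1);d2/=np.linalg.norm(d2)
  t=np.linalg.lstsq(np.c_[d1,-d2],o2-o1,rcond=None)[0];p,q=o1+t[0]*d1,o2+t[1]*d2;return (p+q)/2,np.linalg.norm(p-q)
# inner tip edge wrist, side inner tip
print(tri((235/1.5,373/1.5),(250+325/7,160+308/7)),tri((523/1.5,373/1.5),(250+540/7,160+282/7)))
# bar ends top
print(tri((375/1.5,262/1.5),(250+405/7,160+303/7)), tri((375/1.5,422/1.5),(250+432/7,160+440/7)))
print(tri((188/1.5,438/1.5),(250+240/7,160+555/7)), tri((597/1.5,158/1.5),(250+570/7,160+290/7)))
E
```

```text
(array([ 0.63055928, -0.052593  ,  0.07060212]), np.float64(0.003985359021161458)) (array([ 0.719173  , -0.06366346,  0.07062677]), np.float64(0.0018365154666582619))
(array([ 0.67651554, -0.03083487,  0.03975863]), np.float64(0.0019113836596931603)) (array([ 0.66476815, -0.10052427,  0.03264093]), np.float64(0.003389202341099843))
(array([ 0.57638829, -0.1156633 ,  0.00893055]), np.float64(0.0041001119836275475)) (array([ 0.76688279, -0.00883337,  0.00342578]), np.float64(0.0039484563499837715))
```

View pics/w3c.png

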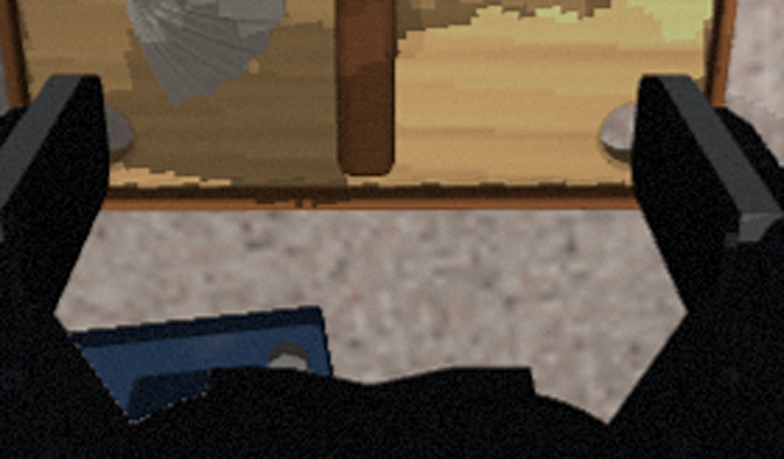

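```bash
python3 - <<'E'
from h import *
print(load('w3')['xyz'],load('w2')['xyz'],load('w1')['xyz'])
c=snap('side','s4');snap('scene','sc4')
print(get_obs()['tcp_pos'],get_obs()['grip_width'])
big('s4',220,90,370,240,4,'s4b');big('sc4',200,150,330,260,6,'sc4b')
E
```

```text
[0.68272863 0.01851772 0.20701517] [0.66702804 0.01558986 0.3770172 ] [0.45440151 0.14563603 0.45622132]
[ 0.67125887 -0.06100016  0.03053798] 0.9980730885568421
```

View pics/s4b.png

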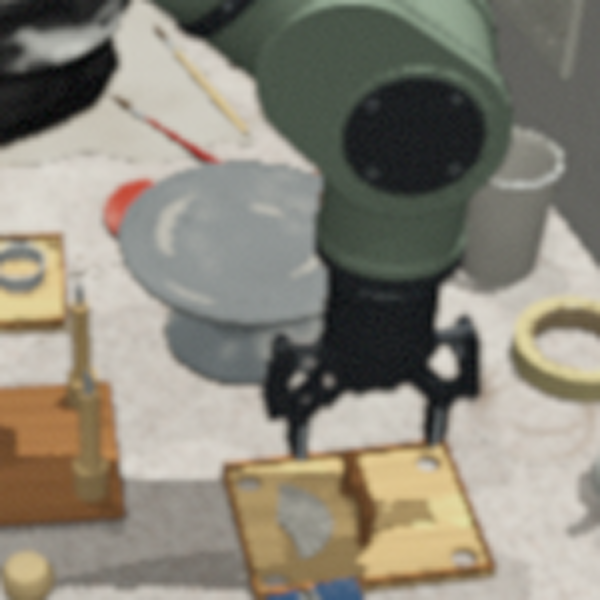

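View pics/sc4b.png

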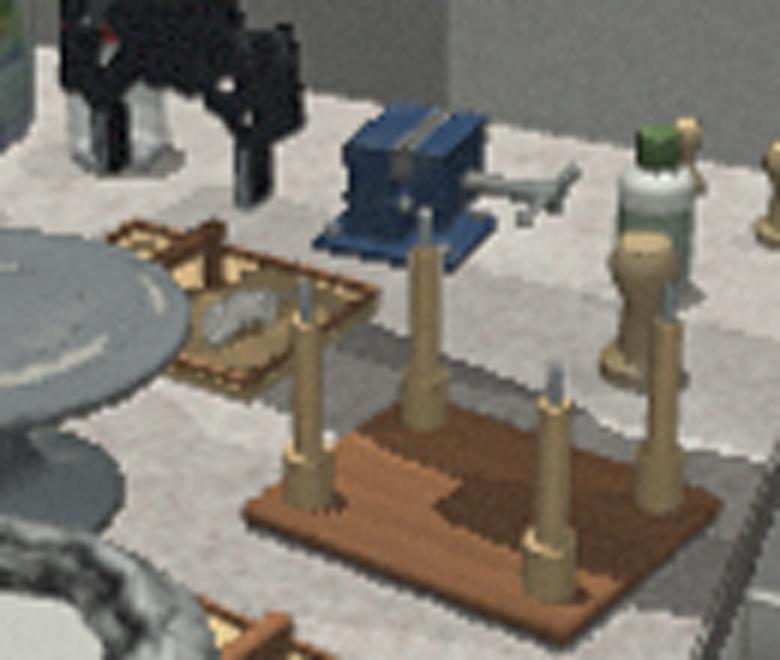

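```bash
python3 - <<'E'
from h import *
close();o=get_obs();print(o['time'],o['grip_width'],o['contact_force'],o['tcp_pos'])
c=snap('side','s5');snap('scene','sc5');snap('wrist','w5')
a=cv2.resize(c['pixels'][150:240,250:350,::-1],None,fx=4,fy=4,interpolation=2)
b=cv2.resize(load('sc5')['pixels'][150:240,200:300,::-1],None,fx=4,fy=4,interpolation=2)
cv2.imwrite('pics/m5.png',np.hstack([a,b]));big('w5',0,0,512,384,1.5,'w5b')
E
```

```text
6.25 -0.002813625854582694 [-0.41680437  0.70241291  0.45910971] [ 0.67099084 -0.06100294  0.02999105]
```

View pics/m5.png

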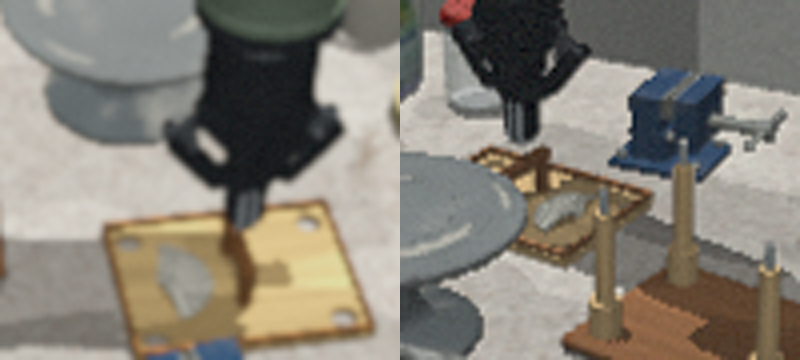

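View pics/w5b.png

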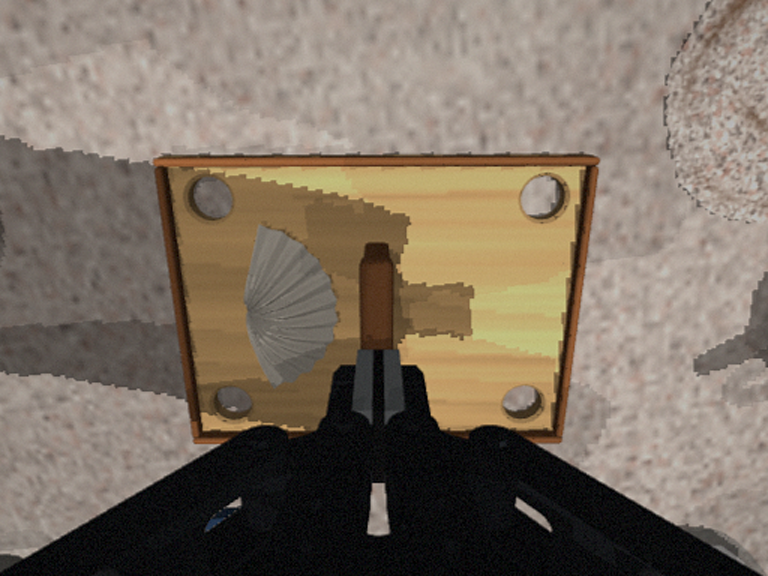

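```bash
cat >> h.py <<'E'
def tri(w,a,s,b):
  o1,d1=ray(w,*a);o2,d2=ray(s,*b);d1/=np.linalg.norm(d1);d2/=np.linalg.norm(d2)
  t=np.linalg.lstsq(np.c_[d1,-d2],o2-o1,rcond=None)[0];p,q=o1+t[0]*d1,o2+t[1]*d2;return ((p+q)/2).round(4),round(float(np.linalg.norm(p-q)),4)
E
python3 - <<'E'
from h import *
w=load('w5');s=load('s5');sc=load('sc5')
big('s5',280,170,340,220,12,'s5c');big('sc5',210,160,250,195,16,'sc5c')
print(tri(w,(252,233.3),s,(310.7,206.2)))
print(tri(sc,(200+522/4,150+140/4),s,(310.7,206.2)))
print(tri(sc,(200+535/4,150+150/4),s,(309,208)))
for t in ('s5','sc5'):
  c=load(t);print(t,[proj(c,[.671,-.061,z]).round(1).tolist() for z in(.03,.048,.06,.08)])
E
```

```text
(array([ 0.6737, -0.0576,  0.0543]), 0.0018)
(array([ 0.4928, -0.1845,  0.1268]), 0.2734)
(array([ 0.4851, -0.1835,  0.121 ]), 0.2808)
s5 [[309.2, 213.2], [309.7, 208.8], [310.1, 205.8], [310.7, 200.7]]
sc5 [[230.2, 194.1], [230.0, 189.2], [229.9, 185.9], [229.7, 180.3]]
```

View pics/s5c.png

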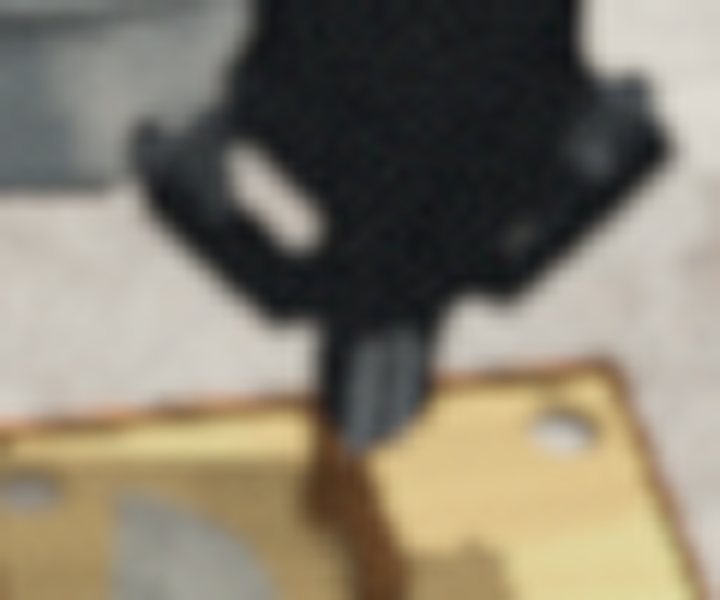

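View pics/sc5c.png

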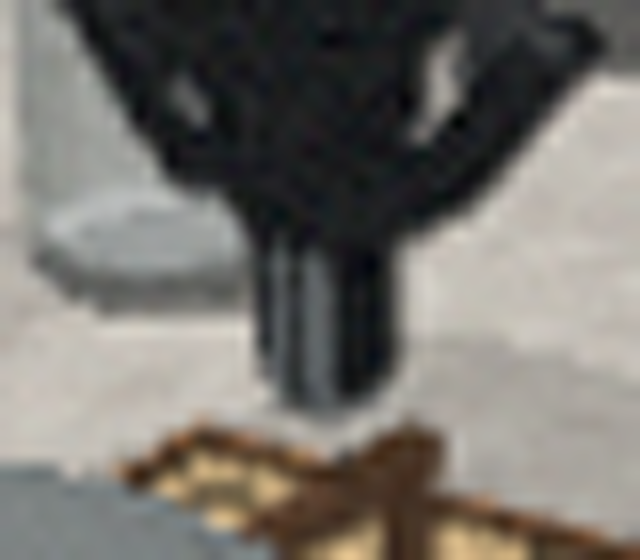

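```bash
python3 - <<'E'
from h import *
ungrasp()
print(line_to([.671,-.061,.004],feed=.08,guard=5))
o=get_obs();print(o['time'],o['grip_width'],o['contact_force'],o['tcp_pos'])
c=snap('side','s6');d=snap('scene','sc6');snap('wrist','w6')
a=cv2.resize(c['pixels'][160:240,260:350,::-1],None,fx=4.4,fy=4.4,interpolation=2)
b=cv2.resize(d['pixels'][150:230,200:290,::-1],None,fx=4.4,fy=4.4,interpolation=2)
cv2.imwrite('pics/m6.png',np.hstack([a,b]));big('w6',0,0,512,384,1.5,'w6b')
E
```

```text
False
7.6583 1.0018586669189515 [ 0.29086646 -0.31149241  1.37173479] [ 0.67079369 -0.0610816   0.00353715]
```

View pics/m6.png

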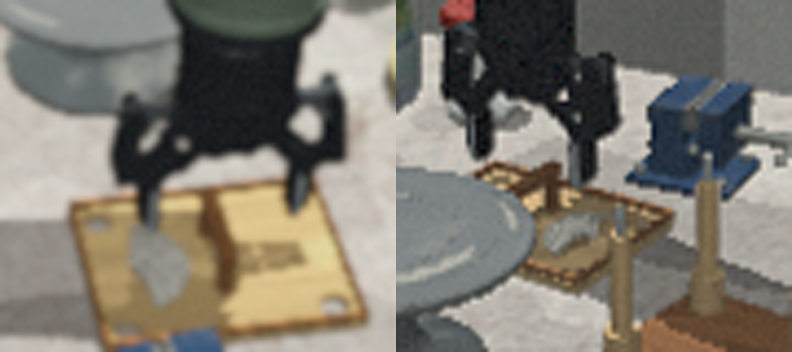

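View pics/w6b.png

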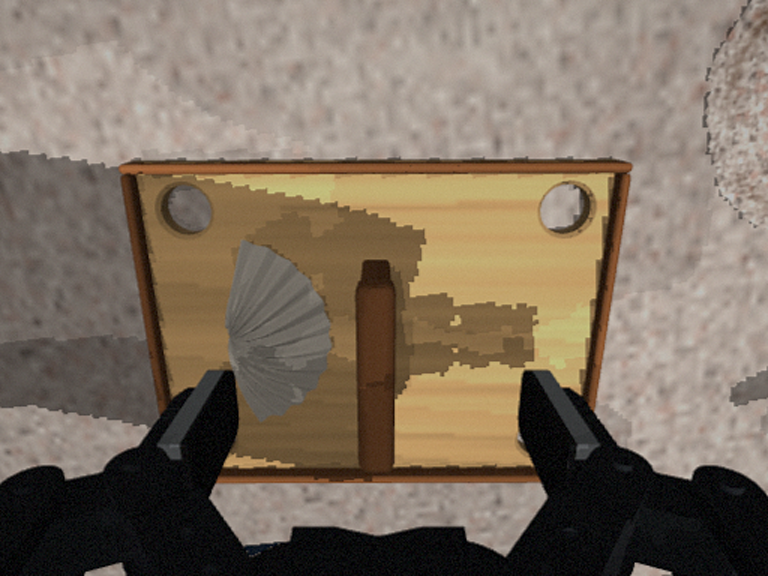

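```bash
python3 - <<'E'
from h import *
print(line_to([.671,-.063,.0005],feed=.05,guard=5))
close()
o=get_obs();print(o['time'],o['grip_width'],o['contact_force'],o['tcp_pos'])
c=snap('side','s7');d=snap('scene','sc7');snap('wrist','w7')
a=cv2.resize(c['pixels'][160:240,260:350,::-1],None,fx=4.4,fy=4.4,interpolation=2)
b=cv2.resize(d['pixels'][150:230,200:290,::-1],None,fx=4.4,fy=4.4,interpolation=2)
cv2.imwrite('pics/m7.png',np.hstack([a,b]));big('w7',0,0,512,384,1.5,'w7b')
E
```

```text
False
8.725 0.12166473283548283 [-0.23237556 -0.06931529  2.78951296] [ 0.67115557 -0.06303379  0.00071912]
```

View pics/m7.png

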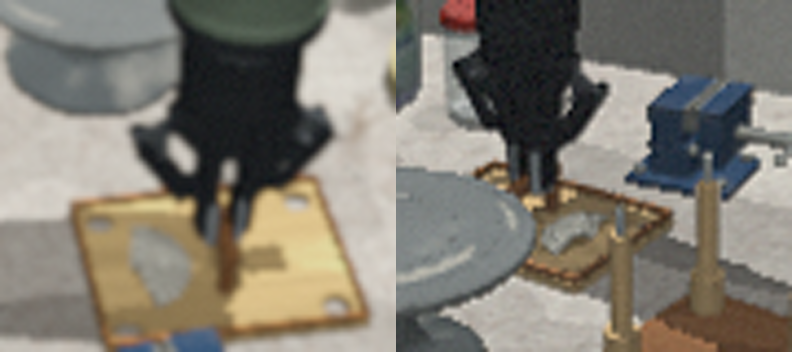

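View pics/w7b.png

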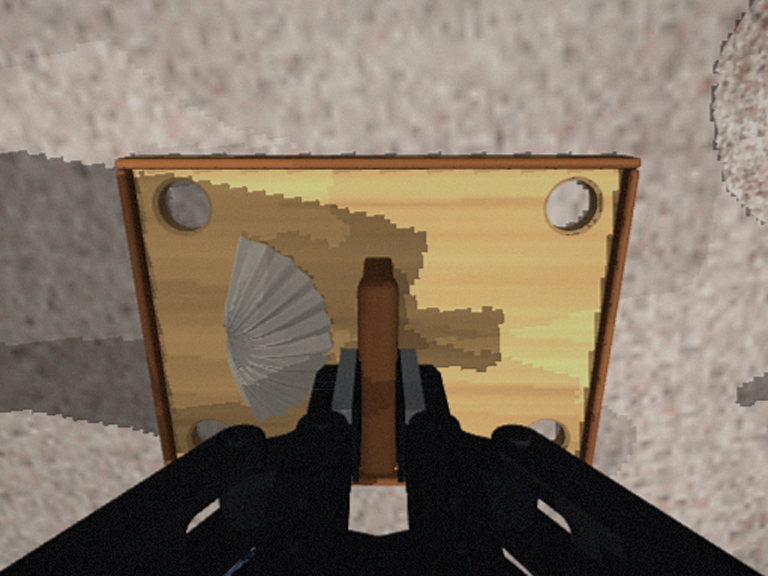

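```bash
python3 - <<'E'
from h import *
p=get_obs()['tcp_pos']
line_to([p[0],p[1],.02],feed=.04)
line_to([p[0],p[1],.165],feed=.12)
hold(.2)
o=get_obs();print(o['time'],o['grip_width'],o['contact_force'],o['torque'],o['tcp_pos'],o['tcp_rot'])
c=snap('side','s8');snap('wrist','w8')
a=cv2.resize(c['pixels'][110:230,240:360,::-1],None,fx=5,fy=5,interpolation=2)
cv2.imwrite('pics/m8.png',a)
a=load('w7')['pixels'][95:320,70:440,::-1];b=load('w8')['pixels'][95:320,70:440,::-1]
cv2.imwrite('pics/w78.png',cv2.resize(np.vstack([a[:135],b]),None,fx=1.6,fy=1.6,interpolation=2))
E
```

```text
11.075 0.12229028056265602 [-1.590049    0.20657634 -2.52358082] [-0.01695164 -0.0786535   0.02195108] [ 0.67102693 -0.06299409  0.16460334] [-3.14100997e+00  2.74218855e-05  1.44163408e+00]
```

View pics/m8.png

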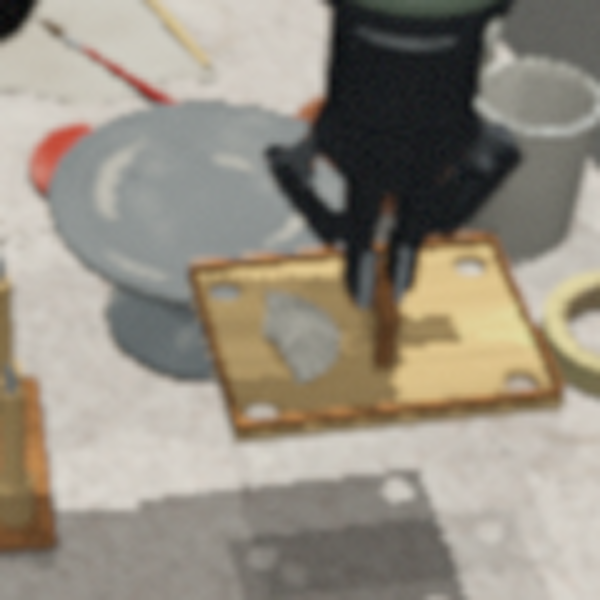

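View pics/w78.png

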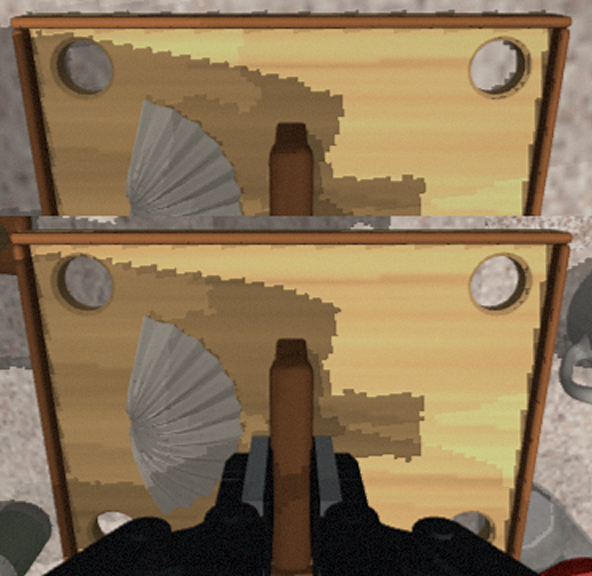

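```bash
python3 - <<'E'
from h import *
big('w7',70,95,440,320,2.1,'w7c')
E
```

```text
(no output)
```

View pics/w7c.png

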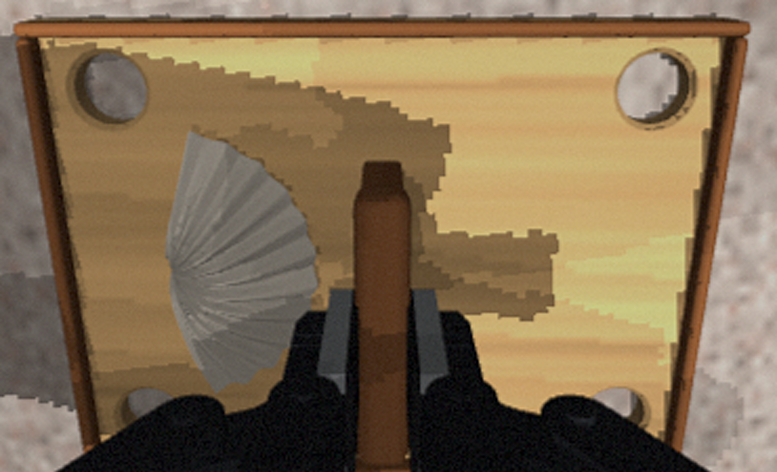

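```bash
python3 - <<'E'
from h import *
c=load('w7');f=lambda u,v,z:onz(c,70+(u+.5)/2.1-.5,95+(v+.5)/2.1-.5,z)
a,b=f(109,87,.008),f(655,89,.008);d=b-a;L=np.linalg.norm(d);x=d/L;y=np.array([-x[1],x[0],0])
print('holes',a,b,L,np.degrees(np.arctan2(x[1],x[0])),'ctr',(a+b)/2-.048*y)
a,b=f(16,22,.015),f(749,22,.015);print('rim far edge',np.linalg.norm(b-a),'ctr',(a+b)/2-.065*y)
e=f(382,198,.048);print('bar ctr',e-.033*y)
E
```

```text
holes [ 0.61193536 -0.00369192  0.008     ] [ 0.74587524 -0.02150306  0.008     ] 0.13511894909834585 -7.574674066039691 ctr [ 0.67257802 -0.06017864  0.008     ]
rim far edge 0.16877927534061538 ctr [ 0.67254406 -0.06069934  0.015     ]
bar ctr [ 0.67257616 -0.0601944   0.048     ]
```

```bash
python3 - <<'E'
from h import *
line_to([.4357,.0705,.165],[np.pi,0,np.radians(79.0)],feed=.12)
line_to([.4357,.0705,.142],feed=.08)
hold(.2)
o=get_obs();print(o['time'],o['contact_force'],o['tcp_pos'],o['tcp_rot'])
c=snap('side','s9');snap('wrist','w9');snap('scene','sc9')
big('s9',170,90,310,210,5,'s9b');big('w9',70,95,440,320,2.1,'w9b')
E
```

```text
14.2167 [-0.28988198  0.35149993 -3.49300978] [0.43590229 0.07052398 0.14237432] [ 3.14099498e+00 -2.30856772e-04  1.37887938e+00]
```

View pics/s9b.png

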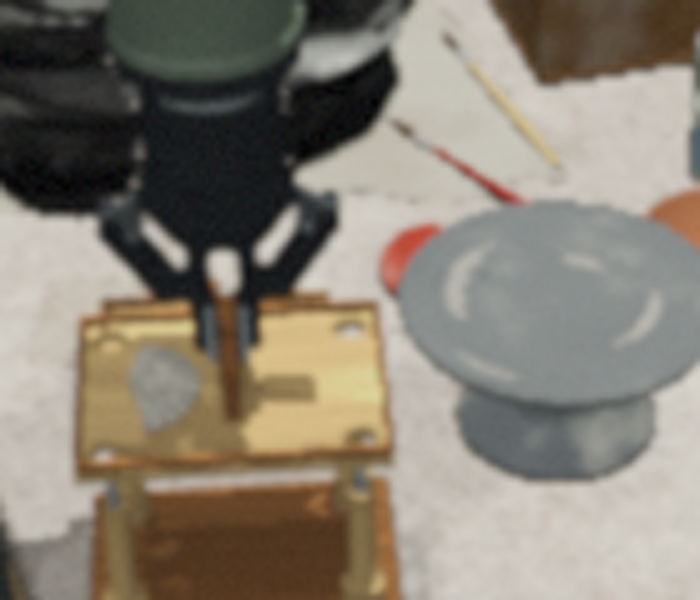

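View pics/w9b.png

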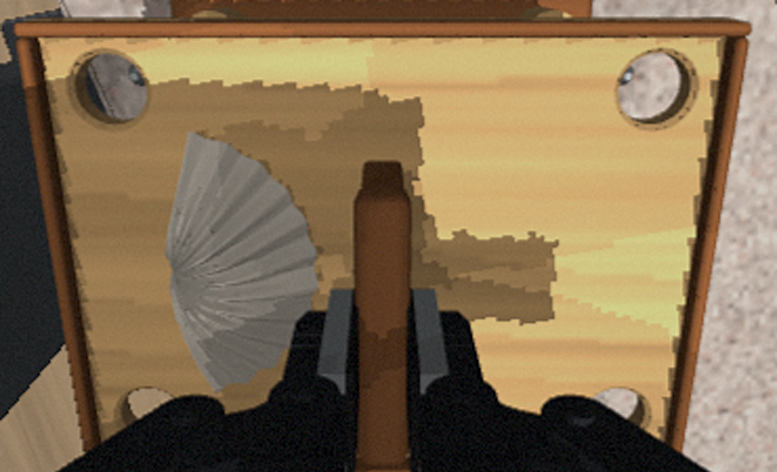

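```bash
python3 - <<'E'
from h import *
c=load('w9');z0=get_obs()['tcp_pos'][2]-.0007
f=lambda u,v,z:onz(c,70+(u+.5)/2.1-.5,95+(v+.5)/2.1-.5,z)
a,b=f(109,87,z0+.008),f(655,88,z0+.008)
p,q=f(137,74,.130),f(627,75,.130)
print(a,b,np.linalg.norm(b-a));print(p,q,np.linalg.norm(q-p))
print('pin-hole',p-a,q-b)
E
```

```text
[0.38043771 0.13354329 0.14950509] [0.51310472 0.10759128 0.14950509] 0.13518151558686256
[0.38081438 0.13369457 0.13      ] [0.51281198 0.10784843 0.13      ] 0.13450423496613928
pin-hole [ 0.00037667  0.00015128 -0.01950509] [-0.00029275  0.00025715 -0.01950509]
```

```bash
python3 - <<'E'
from h import *
for z,g,fd in((.119,6,.06),(.095,6,.04),(.048,6,.06),(.0375,10,.02)):
    r=line_to([.4357,.0706,z],feed=fd,guard=g);o=get_obs();print(z,r,o['time'],o['contact_force'].round(2),o['torque'].round(3),o['tcp_pos'].round(4))
    if r: break
c=snap('side','s10');snap('wrist','w10');snap('scene','sc10')
big('s10',170,90,310,230,4.2,'s10b');big('w10',70,95,440,320,2.1,'w10b')
E
```

```text
0.119 False 14.9 [ 0.3   0.76 -1.36] [-0.03  -0.041 -0.053] [0.4357 0.0705 0.119 ]
0.095 False 15.65 [-0.39  0.15 -2.55] [ 0.043 -0.001  0.007] [0.4357 0.0705 0.0951]
0.048 False 16.5833 [-0.68  0.36 -3.13] [-0.035 -0.022  0.028] [0.4359 0.0706 0.0482]
0.0375 True 17.0083 [-1.38  0.74 13.66] [0.054 0.266 0.044] [0.4359 0.0707 0.0405]
```

View pics/s10b.png

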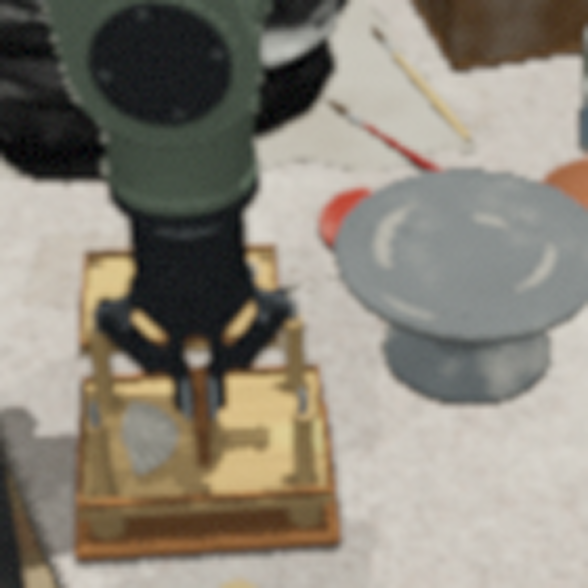

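View pics/w10b.png

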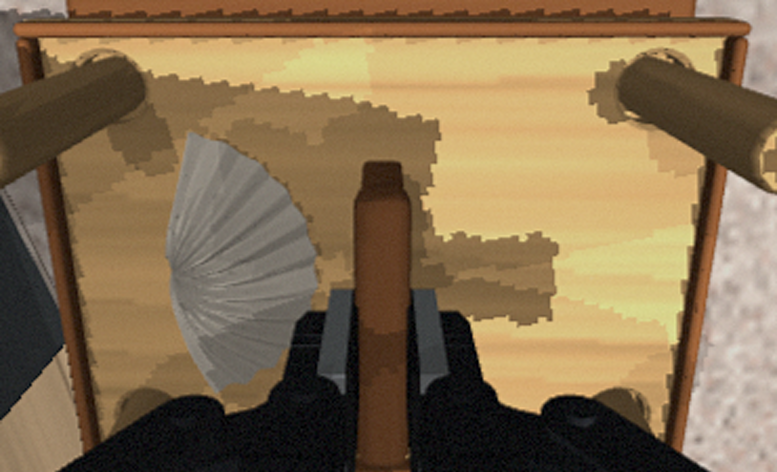

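```bash
python3 - <<'E'
from h import *
hold(.2); ungrasp(); o=get_obs();print(o['grip_width'],o['contact_force'].round(2))
line_to([.4358,.0706,.10],feed=.12)
line_to([.4358,.0706,.24],feed=.25)
snap('wrist','w11')
line_to([.455,.255,.21],[np.pi,0,np.radians(78)],feed=.2)
hold(.1);snap('wrist','w12');snap('scene','sc12');snap('side','s12');o=get_obs();print(o['time'],o['tcp_pos'],o['tcp_rot'])
for t in('w11','w12'):big(t,0,0,512,384,1.5,t+'b')
E
```

```text
1.0021507831266279 [-0.55 -0.02 -0.03]
20.825 [0.45514123 0.25451578 0.21023389] [ 3.14141323e+00 -2.56138081e-04  1.36058383e+00]
```

View pics/w11b.png

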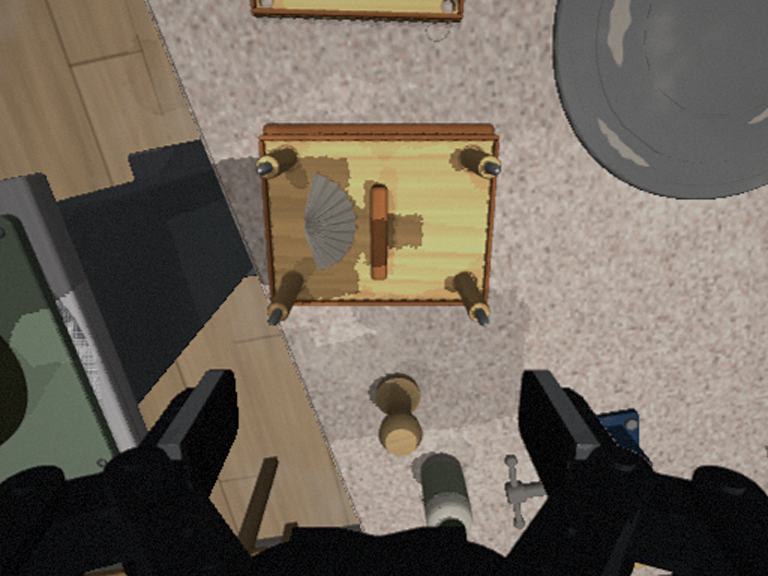

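View pics/w12b.png

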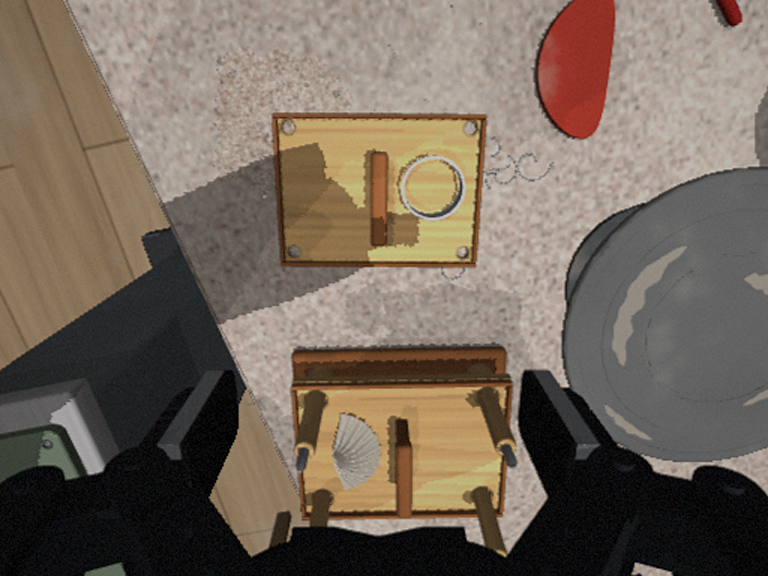

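```bash
python3 - <<'E'
from h import *
big('w12',175,65,335,185,5,'w12c')
big('w11',165,75,340,220,4.5,'w11c')
E
```

```text
(no output)
```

View pics/w12c.png

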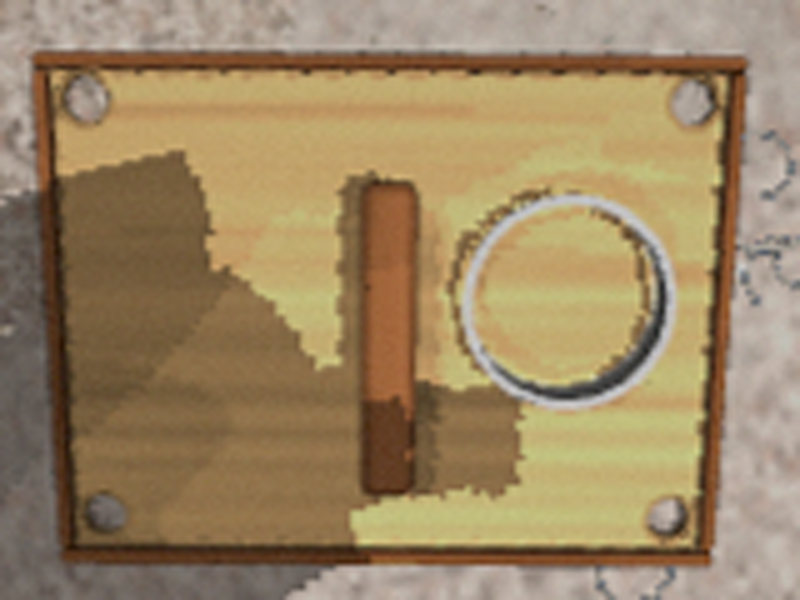

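View pics/w11c.png

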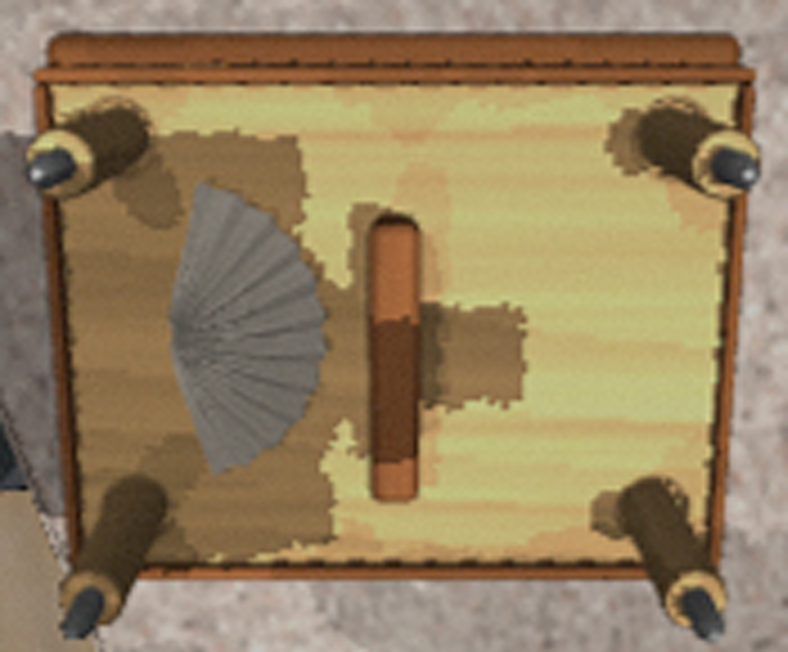

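```bash
python3 - <<'E'
from h import *
c=load('w12');a=((175,65),5)
quad(c,'holes',[(86,99),(692,102),(667,516),(105,511)],.008,*a)
quad(c,'rim',[(33,54),(747,58),(711,566),(63,562)],.015,*a)
quad(c,'bar',[(362,182),(416,182),(414,494),(361,494)],.048,*a)
P=quad(c,'ring top',[(462,192),(676,192),(676,411),(462,411)],.026,*a)
print(P.mean(0))
c=load('w11');a=((165,75),4.5)
quad(c,'tip',[(36,172),(753,174),(714,634),(66,632)],.130,*a)
quad(c,'sh110',[(63,161),(727,164),(694,601),(94,598)],.110,*a)
quad(c,'bar',[(372,218),(420,218),(418,500),(372,500)],.088,*a)
E
```

```text
holes ctr [0.4621 0.2782 0.008 ] sides [0.1344, 0.0951, 0.1348, 0.0944] yaw -12.45
rim ctr [0.4622 0.2776 0.015 ] sides [0.1541, 0.1147, 0.1541, 0.1145] yaw -12.38
bar ctr [0.4622 0.2783 0.048 ] sides [0.0109, 0.0647, 0.0113, 0.0647] yaw -12.05
ring top ctr [0.5021 0.2749 0.026 ] sides [0.046, 0.0478, 0.0479, 0.0477] yaw -12.05
[0.50210217 0.27489992 0.026     ]
tip ctr [0.4372 0.0738 0.13  ] sides [0.1368, 0.0954, 0.1368, 0.0953] yaw -11.1
sh110 ctr [0.4377 0.0735 0.11  ] sides [0.1352, 0.096, 0.1345, 0.0959] yaw -11.21
bar ctr [0.4381 0.0744 0.088 ] sides [0.0106, 0.0657, 0.0108, 0.0657] yaw -10.93
```

```bash
python3 - <<'E'
from h import *
c=load('side0')
for u,v in((185,127),(160,113),(250,108)): print(onz(c,u,v,0),onz(c,u,v,.1))
r=[np.pi,0,np.radians(77.6)]
line_to([.4606,.2748,.12],r,feed=.18)
hold(.05)
print(line_to([.4606,.2748,.004],feed=.1,guard=5))
c=snap('scene','sc13');snap('wrist','w13')
o=get_obs();print(o['time'],o['contact_force'].round(2),o['tcp_pos'])
big('sc13',130,150,330,290,4,'sc13b');big('w13',0,0,512,384,1.5,'w13b')
E
```

```text
[4.05225361e-01 5.02630351e-01 1.11022302e-16] [0.39166485 0.35711844 0.1       ]
[0.32899149 0.62048875 0.        ] [0.32347681 0.4625379  0.1       ]
[0.66801596 0.56031191 0.        ] [0.62672014 0.4087122  0.1       ]
False
22.95 [-1.12 -0.17 -0.87] [0.46080195 0.2749422  0.0044435 ]
```

View pics/w13b.png

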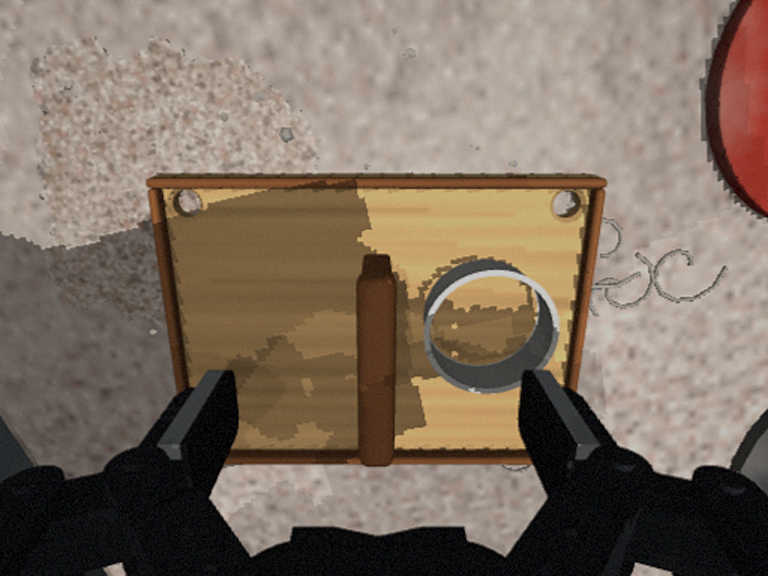

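View pics/sc13b.png

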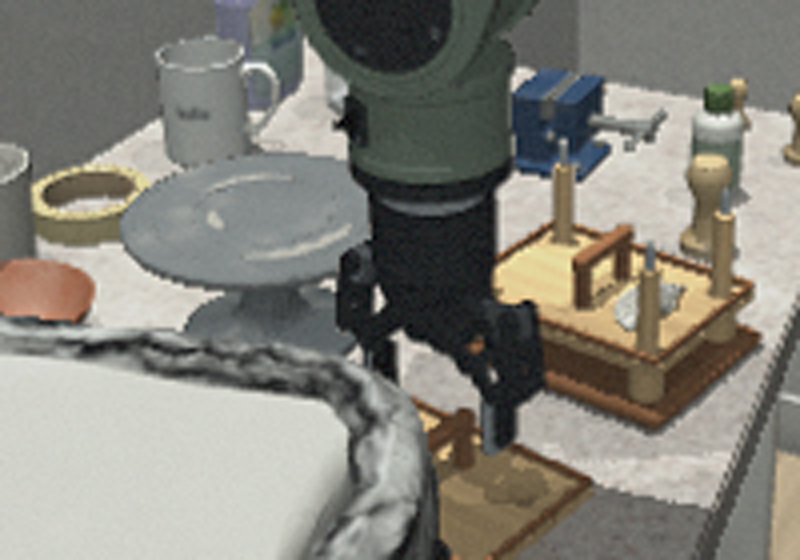

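```bash
python3 - <<'E'
from h import *
close()
snap('wrist','w14');snap('side','s14')
o=get_obs();print(o['time'],o['grip_width'],o['contact_force'].round(2),o['tcp_pos'])
big('w14',70,95,440,320,2.1,'w14b');big('s14',180,130,260,190,9,'s14b')
E
```

```text
23.725 0.11374929530348474 [-1.09 -0.49  5.26] [0.46056251 0.27481943 0.00421508]
```

View pics/w14b.png

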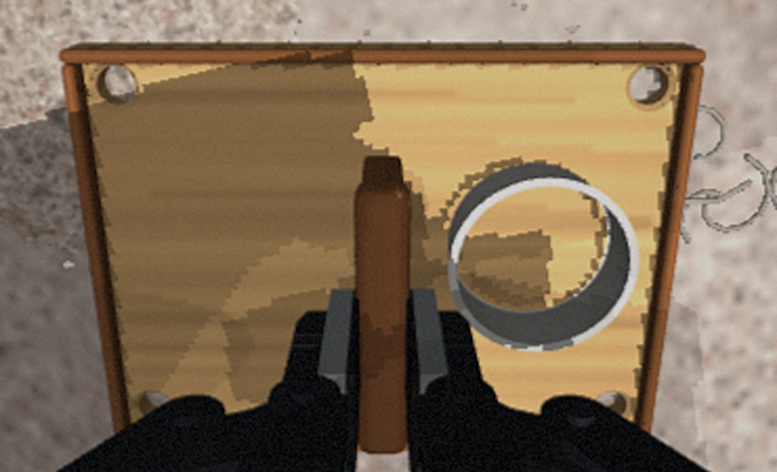

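View pics/s14b.png

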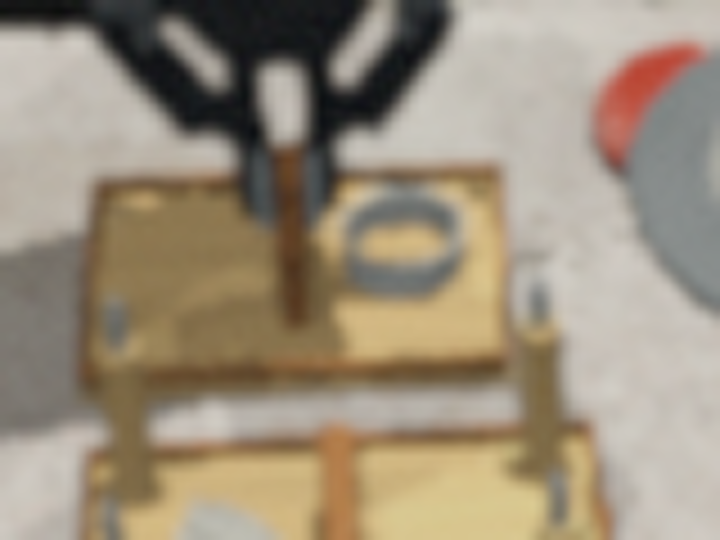

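```bash
python3 - <<'E'
from h import *
c=load('w14');f=lambda u,v,z:onz(c,70+(u+.5)/2.1-.5,95+(v+.5)/2.1-.5,z)
a,b=f(118,84,.008),f(650,84,.008);d=b-a;L=np.linalg.norm(d);x=d/L;y=np.array([-x[1],x[0],0])
ctr=(a+b)/2-.048*y
tcp=np.array([.4606,.2748,0]);yaw=np.degrees(np.arctan2(x[1],x[0]))
print(L,yaw,ctr,ctr-tcp,'bar',f(382,183,.048)-.033*y)
off=(ctr-tcp)[:2]
print(off)
p=get_obs()['tcp_pos']
line_to([p[0],p[1],.025],feed=.04)
line_to([p[0],p[1],.168],feed=.12)
dyaw=-11.1-(-12.4); th=np.radians(dyaw);R=np.array([[np.cos(th),-np.sin(th)],[np.sin(th),np.cos(th)]])
t=np.array([.4373,.0738])-R@off;print(t)
line_to([t[0],t[1],.168],[np.pi,0,np.radians(77.6+dyaw)],feed=.11)
line_to([t[0],t[1],.1462],feed=.06)
hold(.2)
o=get_obs();print(o['time'],o['grip_width'],o['contact_force'].round(2),o['tcp_pos'],o['tcp_rot'])
snap('wrist','w15');snap('side','s15')
big('w15',70,95,440,320,2.1,'w15b');big('s15',170,80,310,210,5,'s15b')
E
```

```text
0.13413566485485381 -12.362653620482899 [0.46295733 0.27787773 0.008     ] [0.00235733 0.00307773 0.008     ] bar [0.4628102  0.27953533 0.048     ]
[0.00235733 0.00307773]
[0.4350131  0.07066958]
28.475 0.12008382813623308 [ 0.71 -0.15 -3.24] [0.43516478 0.07072236 0.14647759] [ 3.14110919e+00 -2.45823921e-04  1.37710226e+00]
```

View pics/w15b.png

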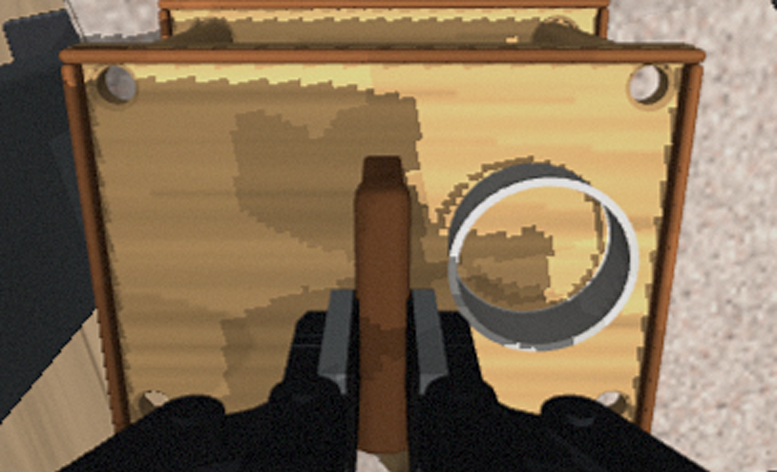

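View pics/s15b.png

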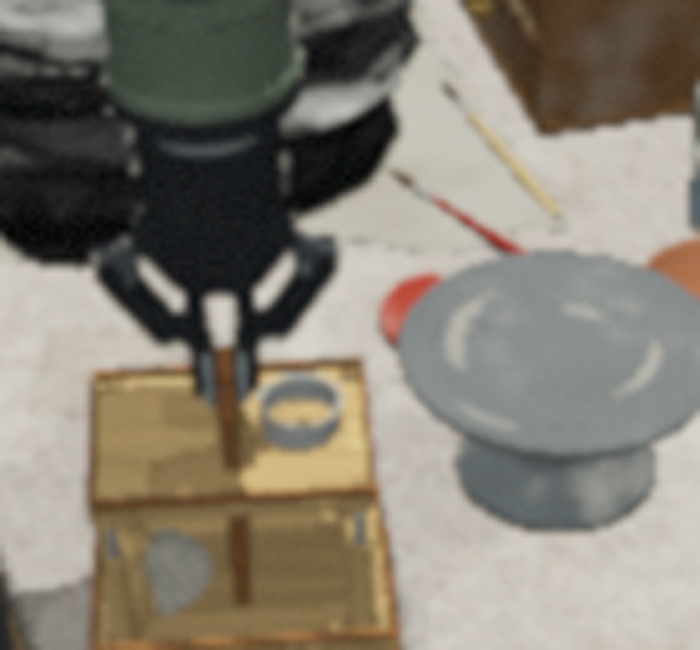

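```bash
python3 - <<'E'
from h import *
t=[.4350,.0707]
print(line_to([t[0],t[1],.1352],feed=.04,guard=4))
hold(.1)
o=get_obs();print(o['time'],o['contact_force'].round(2),o['tcp_pos'],o['tcp_rot'])
snap('wrist','w16');c=load('w16')['pixels']
a=cv2.resize(c[115:160,100:150,::-1],None,fx=7.8,fy=7.8,interpolation=2);b=cv2.resize(c[115:160,355:405,::-1],None,fx=7.8,fy=7.8,interpolation=2)
cv2.imwrite('pics/w16b.png',np.hstack([a,b]))
E
```

```text
False
29.1 [ 0.78  0.53 -3.93] [0.43504163 0.07064427 0.13525272] [3.14152178e+00 2.52802762e-05 1.37695037e+00]
```

View pics/w16b.png

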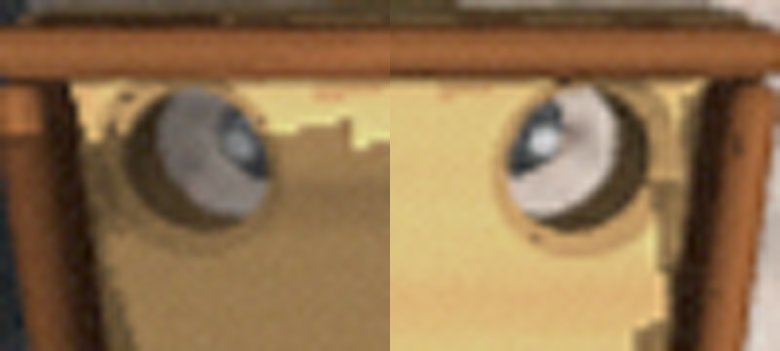

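```bash
python3 - <<'E'
from h import *
c=load('w16');z0=.13525-.0042
f=lambda x0,u,v,z:onz(c,x0+(u+.5)/7.8-.5,115+(v+.5)/7.8-.5,z)
for x0,h,p in((100,(198,157),(238,143)),(355,(184,156),(153,138))):
  H=f(x0,*h,z0+.008);P=f(x0,*p,.130);print(H,P,P-H)
  # expected pixel of pin if aligned
E
```

```text
[0.38026184 0.13385862 0.13905   ] [0.3796249 0.1334535 0.13     ] [-0.00063695 -0.00040511 -0.00905   ]
[0.51180504 0.10819875 0.13905   ] [0.512885   0.10775204 0.13      ] [ 0.00107995 -0.00044672 -0.00905   ]
```

```bash
python3 - <<'E'
from h import *
t=[.4352,.0704]
for z,g,fd in((.130,5,.03),(.120,5,.03),(.111,9,.02)):
    r=line_to([t[0],t[1],z],feed=fd,guard=g);o=get_obs();print(z,r,o['time'],o['contact_force'].round(2),o['torque'].round(3),o['tcp_pos'].round(4))
    if r: break
snap('wrist','w17');snap('side','s17')
big('w17',70,95,440,320,2.1,'w17b');big('s17',170,80,310,210,5,'s17b')
E
```

```text
0.13 False 29.475 [-0.74  0.09 -2.58] [ 0.014 -0.019  0.048] [0.4351 0.0704 0.1298]
0.12 False 29.9583 [-0.29 -0.47 -1.84] [-0.016  0.077 -0.028] [0.4351 0.0703 0.1199]
0.111 True 30.3333 [-2.23  0.71 13.47] [ 0.086  0.325 -0.014] [0.4354 0.0705 0.1139]
```

View pics/w17b.png

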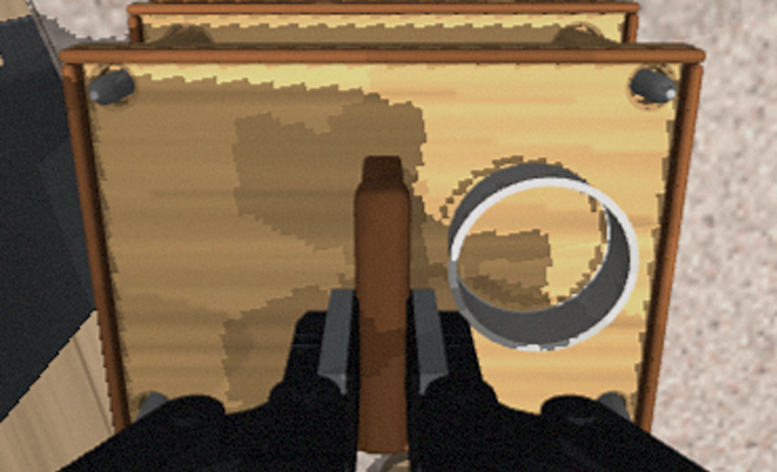

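View pics/s17b.png

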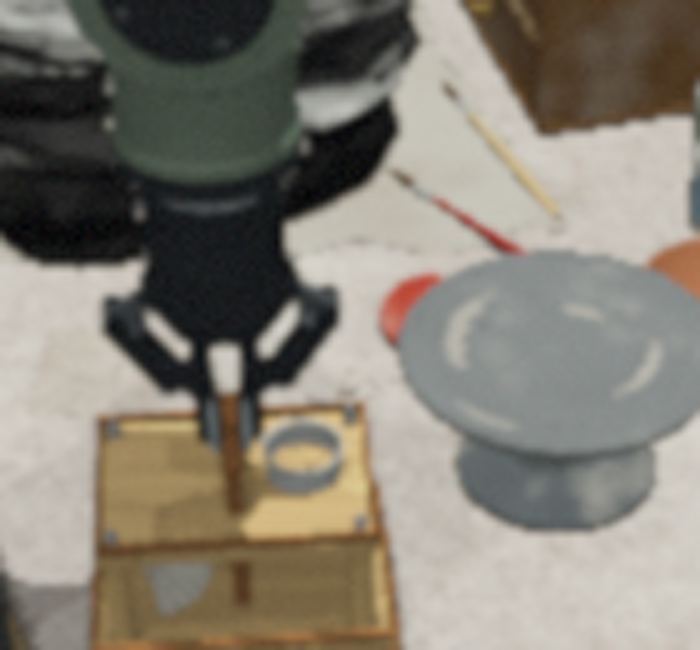

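```bash
python3 - <<'E'
from h import *
hold(.2); ungrasp(); o=get_obs();print(o['grip_width'],o['contact_force'].round(2))
line_to([.4354,.0705,.17],feed=.1)
line_to([.4354,.0705,.27],feed=.25)
hold(.05);snap('wrist','w18');print(get_obs()['tcp_pos'])
move_pose([.41,-.297,.20],[np.pi,0,np.radians(-11)])
hold(.1);snap('wrist','w19');snap('side','s19');o=get_obs();print(o['time'],o['tcp_pos'],o['tcp_rot'])
for t in('w18','w19'):big(t,0,0,512,384,1.5,t+'b')
E
```

```text
1.0004521041405197 [-0.43  0.67 -0.45]
[0.43497968 0.07047345 0.26903383]
34.3167 [ 0.41048632 -0.29630794  0.20014544] [-3.14133278e+00 -3.29522389e-04 -1.90142062e-01]
```

View pics/w18b.png

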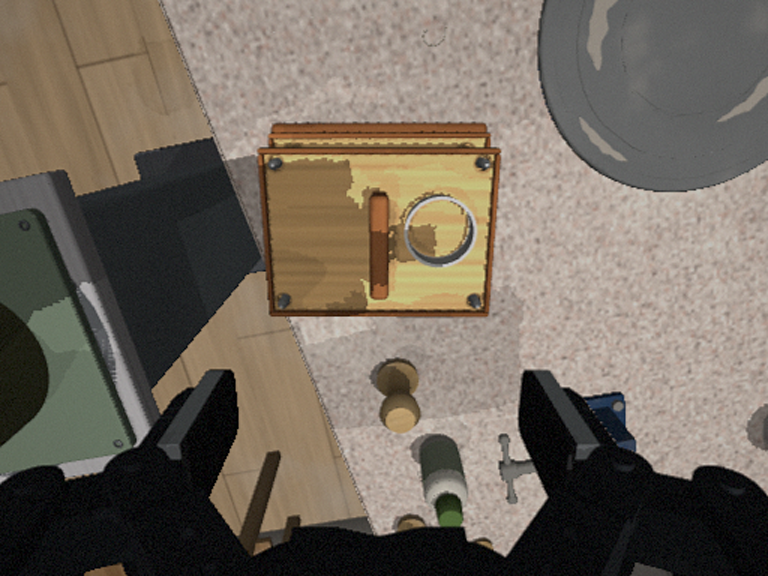

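View pics/w19b.png

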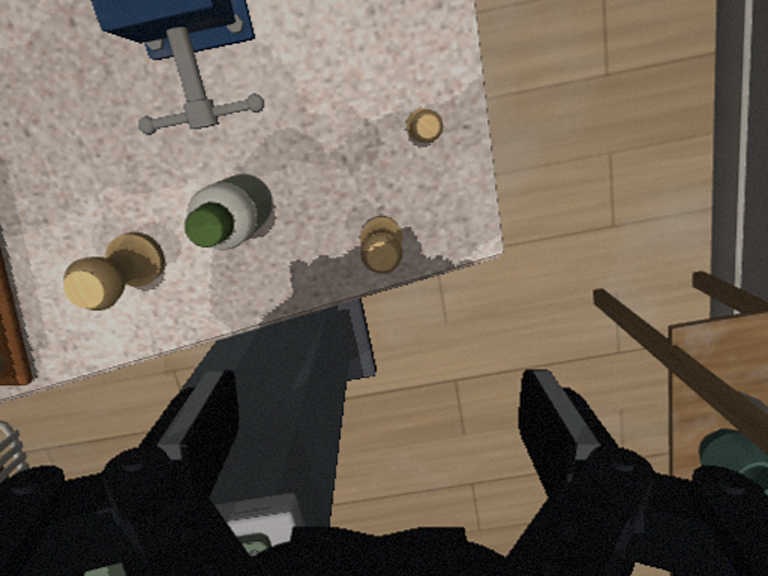

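```bash
python3 - <<'E'
from h import *
c=load('w19')['pixels'][:,:,::-1]
f=lambda x0,y0:cv2.resize(c[y0:y0+50,x0:x0+55],None,fx=7,fy=7,interpolation=2)
cv2.imwrite('pics/w19c.png',np.hstack([f(225,138),f(257,60)]));big('w19',35,145,125,215,8,'w19d')
E
```

```text
(no output)
```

View pics/w19c.png

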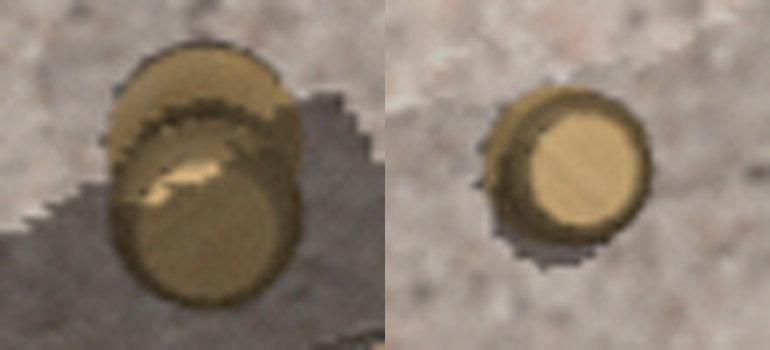

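View pics/w19d.png

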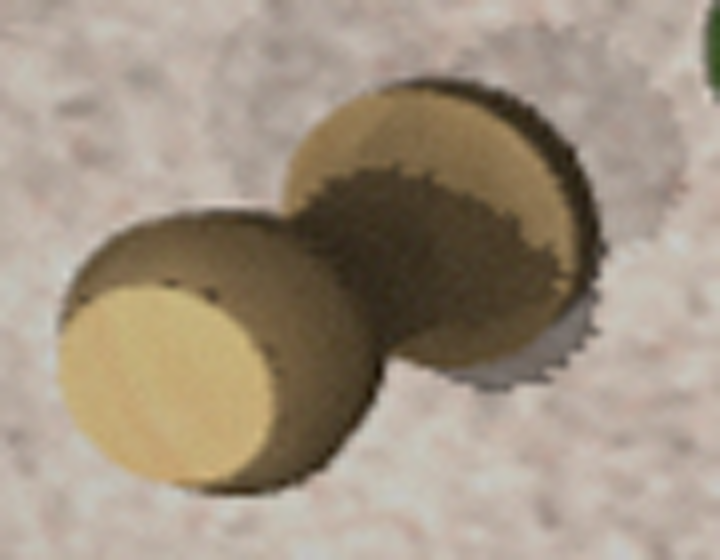

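```bash
python3 - <<'E'
from h import *
c=load('w19');f=lambda u,v,z:onz(c,225+(u+.5)/7-.5,138+(v+.5)/7-.5,z)
print('head',f(206,212,.048),'width',np.linalg.norm(f(302,212,.048)-f(110,212,.048)))
print('foot',f(205,139,.018),'width',np.linalg.norm(f(302,139,.018)-f(107,139,.018)))
g=lambda u,v,z:onz(c,257+(u-385+.5)/7-.5,60+(v+.5)/7-.5,z)
print('small',np.linalg.norm(g(652,170,.03)-g(490,170,.03)))
h=lambda u,v,z:onz(c,35+(u+.5)/8-.5,145+(v+.5)/8-.5,z)
print('big head',np.linalg.norm(h(382,350,.062)-h(60,350,.062)))
# upper tray in w18
big('w18',165,85,345,220,4.4,'w18c')
s=load('s19');print(proj(s,[.41,-.3,.05]))
E
```

```text
head [ 0.40236085 -0.29657345  0.048     ] width 0.02855172004731276
foot [ 0.40624801 -0.29732096  0.018     ] width 0.0313227944684334
small 0.023457824469802293
big head 0.040966845334359216
[241.83930645 300.40804995]
```

View pics/w18c.png

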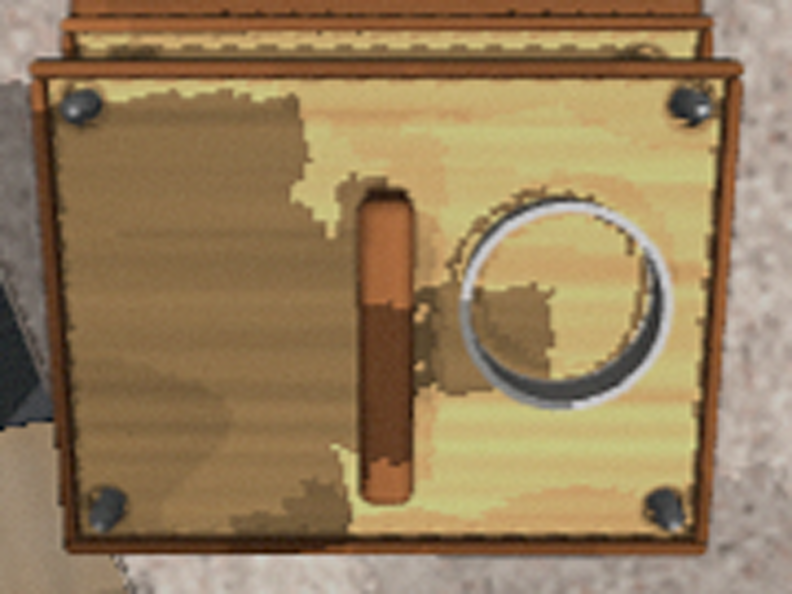

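```bash
python3 - <<'E'
from h import *
r=[np.pi,0,np.radians(-11)]
for z in(.12,.25): print(inverse_kinematics([.3958,.0793,z],r))
p=[.4013,-.2951]
line_to([p[0],p[1],.07],feed=.15)
print(line_to([p[0],p[1],.003],feed=.1,guard=5))
snap('wrist','w20');snap('side','s20');o=get_obs();print(o['time'],o['contact_force'].round(2),o['tcp_pos'])
big('w20',0,0,512,384,1.5,'w20b');big('s20',190,220,310,330,6,'s20b')
E
```

```text
[-0.67264225  0.74594906  0.73166415  2.18372235 -0.97071378  0.581662
 -0.9678017 ]
[-0.8670327   0.56686736  1.03710295  1.97654988 -0.60591029  0.94718616
 -1.28557772]
False
36.25 [-0.15  0.44 -0.4 ] [ 0.40159404 -0.29525294  0.00357512]
```

View pics/w20b.png

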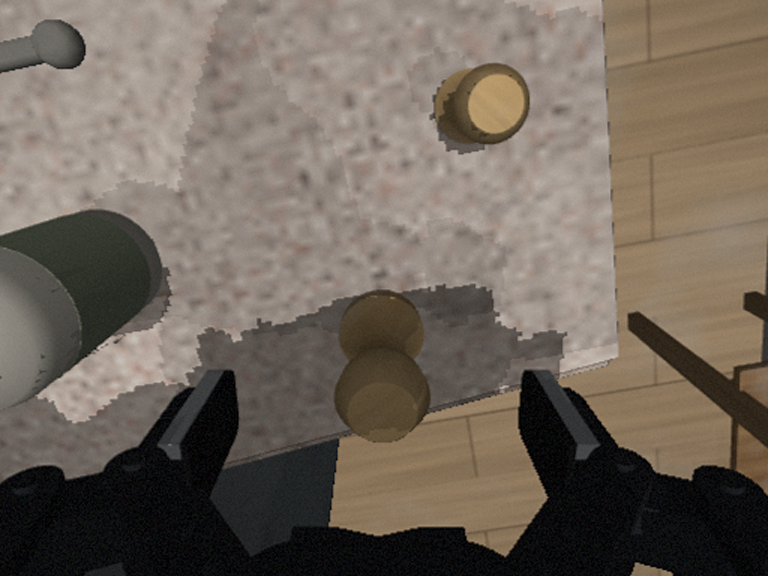

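View pics/s20b.png

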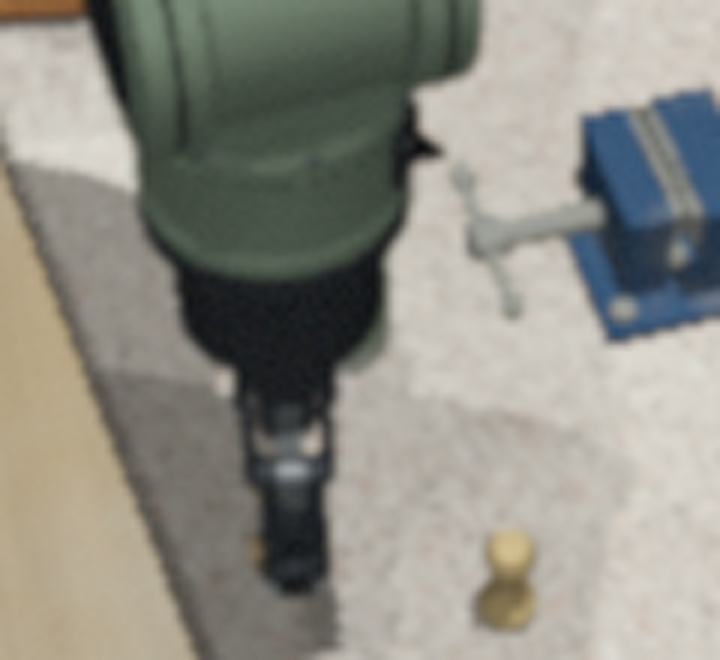

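```bash
python3 - <<'E'
from h import *
close();o=get_obs();print(o['time'],o['grip_width'],o['contact_force'].round(2),o['tcp_pos'])
snap('wrist','w21')
p=o['tcp_pos']
line_to([p[0],p[1],.03],feed=.06)
hold(.15);snap('wrist','w22');snap('side','s22');o=get_obs();print(o['time'],o['grip_width'],o['contact_force'].round(2),o['tcp_pos'])
big('w22',0,0,512,384,1.5,'w22b');big('s22',190,220,310,330,6,'s22b');big('w21',0,0,512,384,1.5,'w21b')
E
```

```text
36.8583 0.2808910077238521 [-0.5   0.03  8.18] [ 0.40144456 -0.29528884  0.00331451]
37.7583 0.2809156645477889 [-0.16  0.58 -1.21] [ 0.40131151 -0.29528928  0.02979137]
```

View pics/w22b.png

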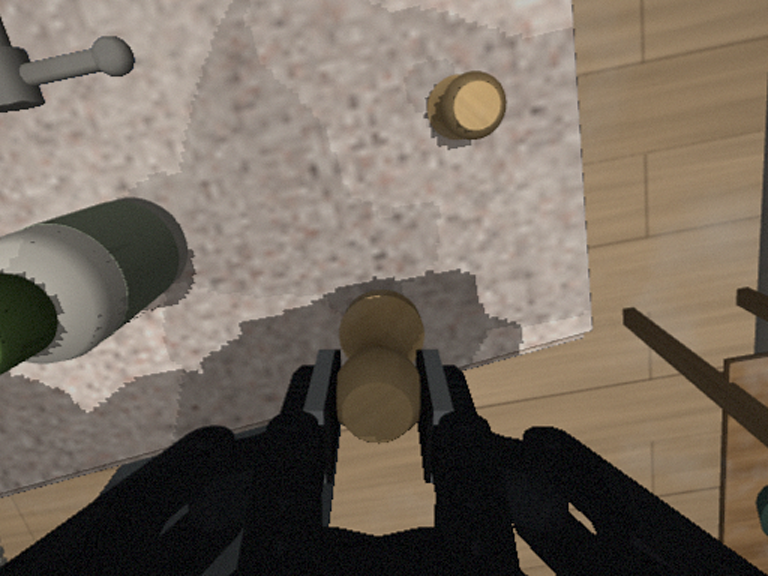

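View pics/w21b.png

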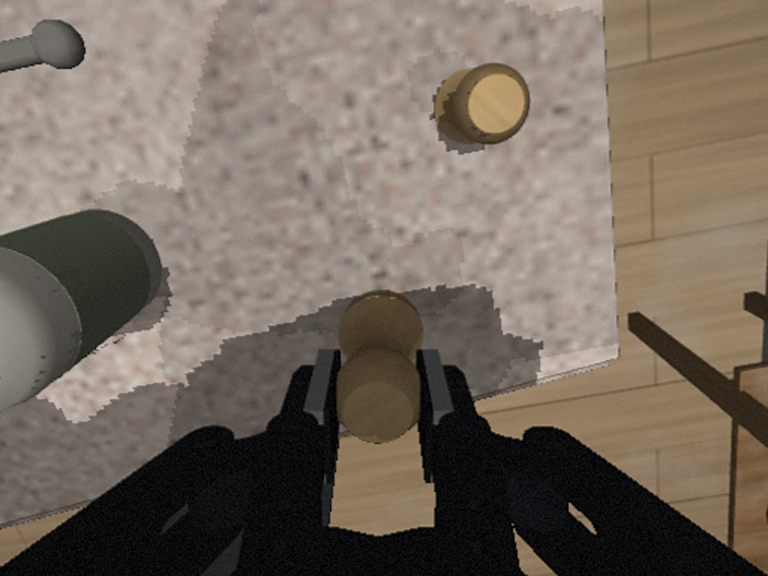

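View pics/s22b.png

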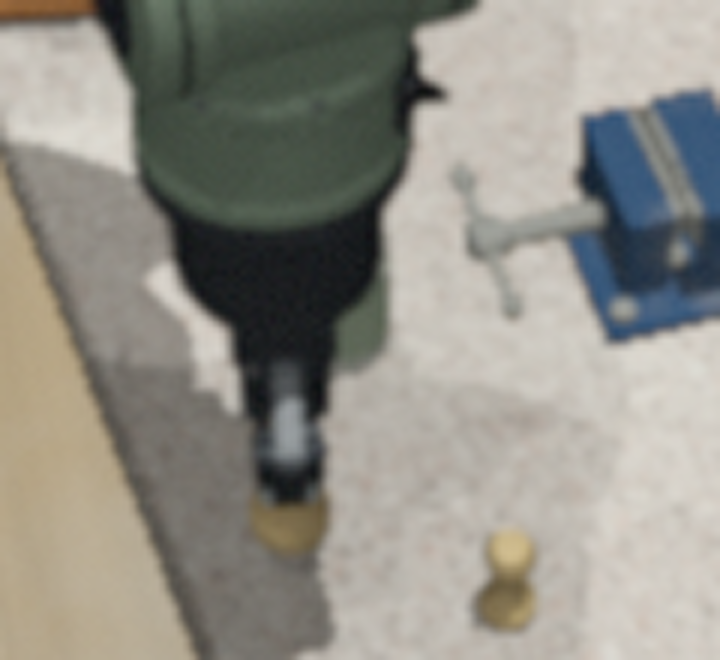

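```bash
python3 - <<'E'
from h import *
line_to([.4013,-.2953,.22],feed=.2)
line_to([.3958,.0793,.22],[np.pi,0,np.radians(-11.1)],feed=.17)
line_to([.3958,.0793,.165],feed=.1)
hold(.2)
snap('wrist','w23');snap('side','s23');o=get_obs();print(o['time'],o['grip_width'],o['contact_force'].round(2),o['tcp_pos'],o['tcp_rot'])
big('w23',0,0,512,384,1.5,'w23b');big('s23',170,80,310,210,5,'s23b')
E
```

```text
42.2083 0.2837041501962329 [-0.21 -0.38 -0.82] [0.39590592 0.07937992 0.16523221] [-3.14136323e+00 -4.04476818e-04 -1.93516458e-01]
```

View pics/w23b.png

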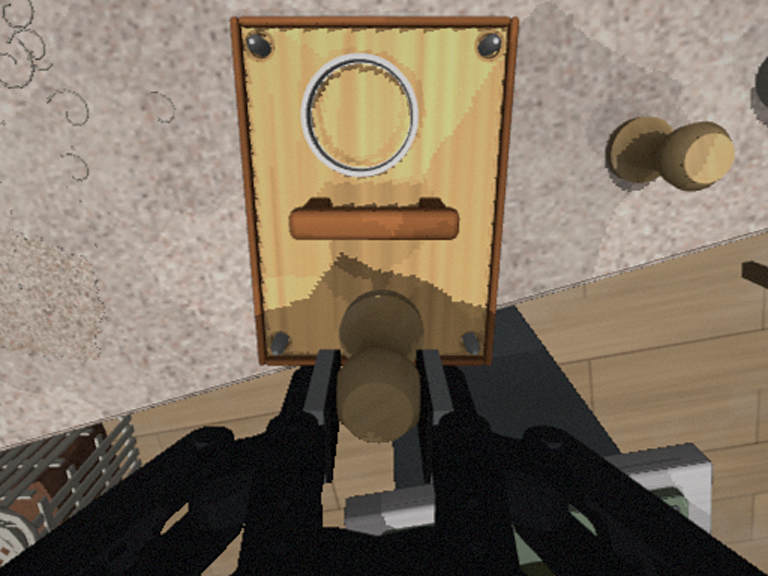

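View pics/s23b.png

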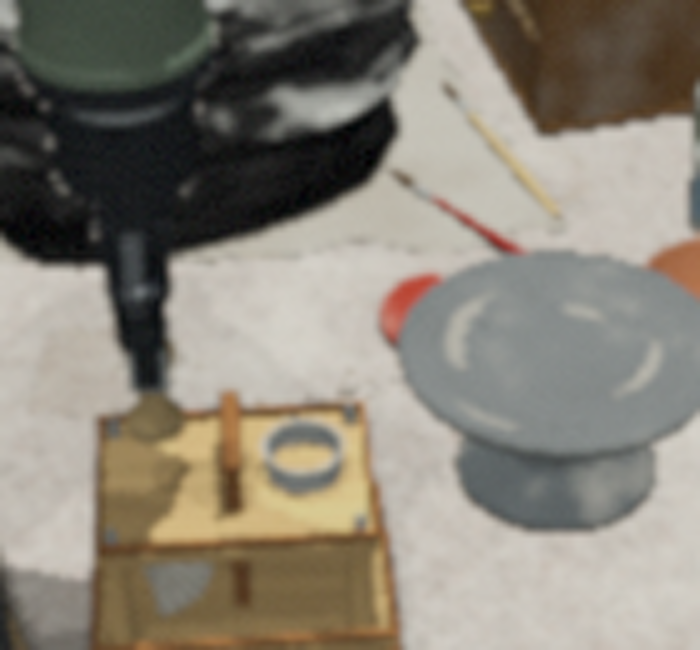

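```bash
python3 - <<'E'
from h import *
c=load('w23');f=lambda u,v,z:onz(c,(u+.5)/1.5-.5,(v+.5)/1.5-.5,z)
b=f(374,225,.158);pins=[f(*p,.130) for p in((258,46),(489,45),(470,343),(279,342))]
print('bar',b,'pins',np.mean(pins,0),[np.linalg.norm(pins[i]-pins[(i+1)%4]).round(4) for i in range(4)])
h=f(380,395,.165+.0447);k=f(381,333,.165-.0033+.018);print('head',h,'foot',k)
x=np.array([np.cos(.194),-np.sin(.194)]);y=np.array([-x[1],x[0]])
ctr=(b[:2]+np.mean(pins,0)[:2])/2
for q in(h,k): d=q[:2]-ctr;print(d@x,d@y)
E
```

```text
bar [0.43755439 0.07288487 0.158     ] pins [0.43907591 0.07279716 0.13      ] [np.float64(0.0909), np.float64(0.1291), np.float64(0.0909), np.float64(0.1283)]
head [0.3957646  0.07884187 0.2097    ] foot [0.40263972 0.0770332  0.1797    ]
-0.0429092201507259 -0.002314839128924653
-0.03581438580752323 -0.0027641511837067693
```

```bash
python3 - <<'E'
from h import *
p=[.3957,.0810]
line_to([p[0],p[1],.13],feed=.06)
r=line_to([p[0],p[1],.1195],feed=.015,guard=3);o=get_obs();print(r,o['time'],o['contact_force'].round(2),o['tcp_pos'])
snap('side','s24');snap('wrist','w24')
big('s24',170,80,310,210,5,'s24b');big('w24',0,0,512,384,1.5,'w24b')
E
```

```text
True 43.525 [-0.75 -1.27  7.34] [0.39578984 0.08085994 0.12104527]
```

View pics/s24b.png

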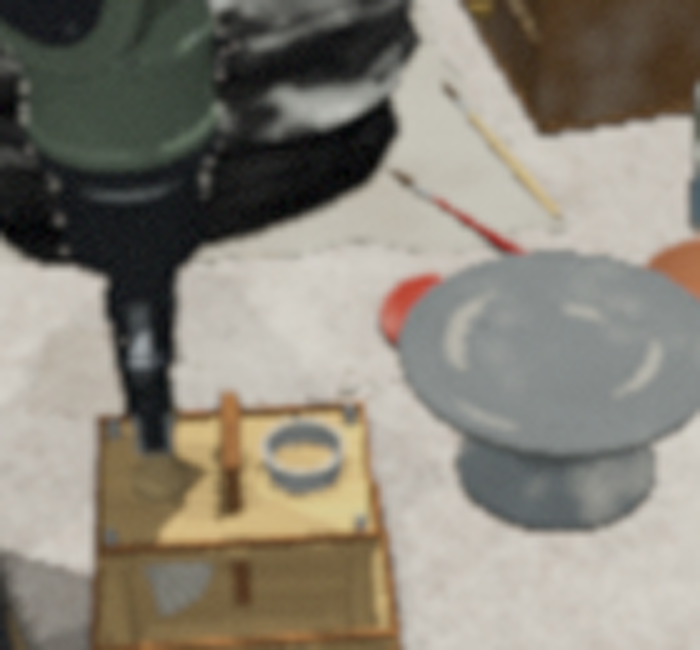

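View pics/w24b.png

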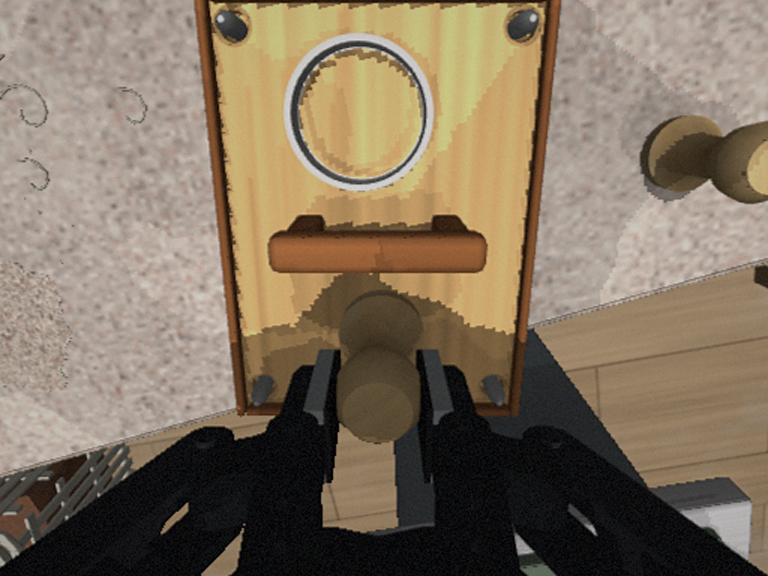

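```bash
python3 - <<'E'
from h import *
hold(.2);ungrasp()
line_to([.3957,.0810,.19],feed=.1)
line_to([.3957,.0810,.27],feed=.2)
move_pose([.42,.09,.30],[np.pi,0,np.radians(79)])
hold(.3)
snap('wrist','w25');snap('side','s25');snap('scene','sc25');o=get_obs();print(o['time'],o['grip_width'],o['contact_force'].round(2))
big('w25',0,0,512,384,1.5,'w25b');big('s25',170,80,370,340,2.3,'s25b');big('sc25',190,150,340,290,4,'sc25b')
E
```

```text
47.3917 0.9995698613539883 [0.01 0.45 0.42]
```

View pics/w25b.png

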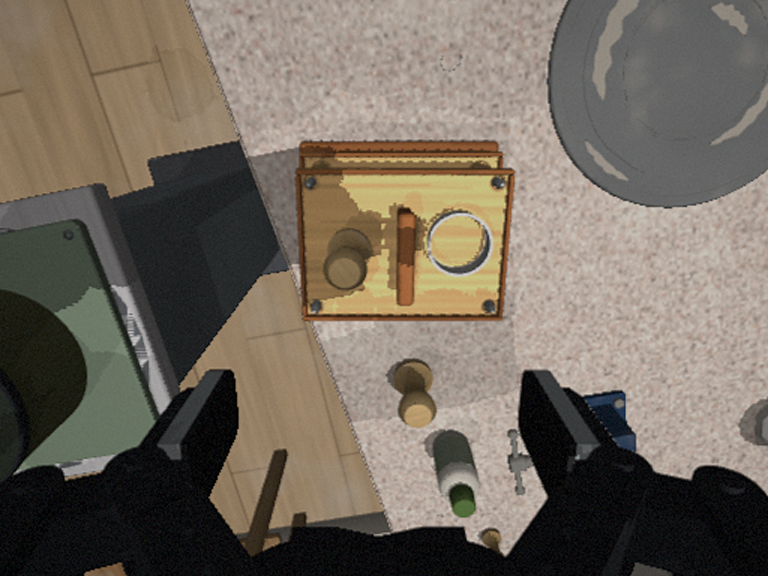

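View pics/s25b.png

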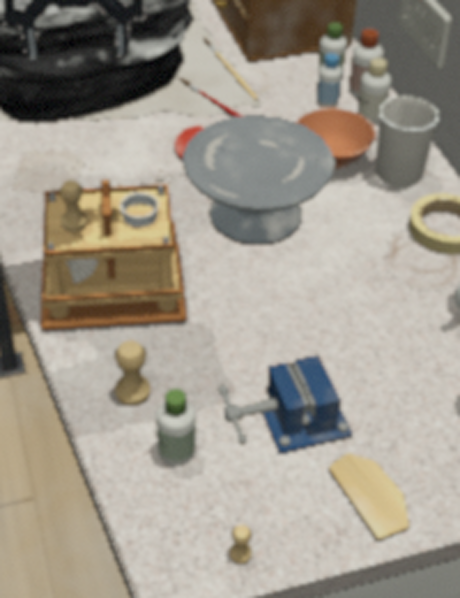

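View pics/sc25b.png

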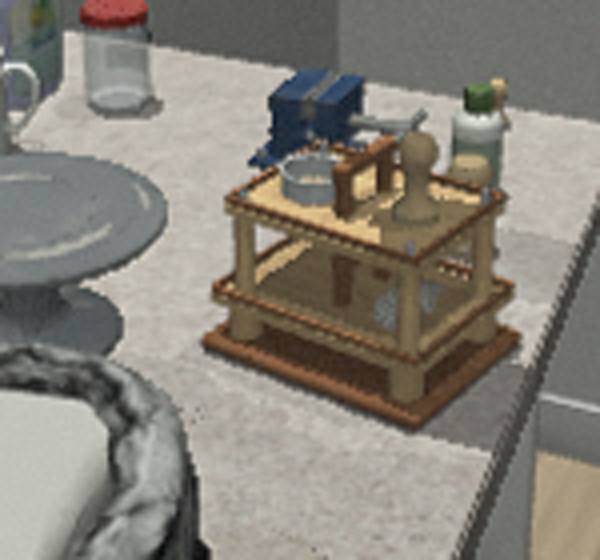

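```bash
python3 -c "
from h import *
sign_off();print(get_obs()['time'])"
```

```text
the job is handed in; nothing more can be done
the job is handed in; nothing more can be done
```

The stand is together and handed in, at about 47 s of the 72 s allowed.

- **Lower tray:** the large-holed tray went on first. It met the shoulders within about 0.5 mm of the expected height, and the scallop is still on it.
- **Upper tray:** the small-holed tray went on second, also within about 0.5 mm. All four pins come through it, and the ring cutter is still on it.
- **Stamp:** of the three sizes I took the middle one. Its head measured 28.5 mm, against about 41 mm for the big one. The small one was 23 mm at its widest. It stands upright on the empty half of the top tray.
- **Last check:** the final pictures from all three cameras showed both trays level, the gripper open and clear, and the glaze bottle and wooden rib in place. The red kidney lies partly behind the wheel in the side view, so I could see only part of it. The arm never went near it.

**Disagreements:**
- **Finger height:** the shut fingertips sat about 27 mm higher than the reported tool point. My first close on the lower tray's handle therefore passed over the bar without touching it, and I redid it lower after looking.
- **Camera offset:** the side and wrist cameras differed by about 7 mm in y. I aligned the trays by comparing holes and pins in the same wrist picture.

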